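# Retaining ring on the ice dispenser drive

## Task

Pick up the retaining-ring pliers, take the ring off its round stand on their two pins, spread it and slide it gently down the drive's shaft until it just rests on the collar, without pushing the collar down; let it close fully home into the groove and draw the pins out without pushing or pulling hard on the shaft. Do not touch the ring with your fingers, leave the other things where they are, and finish with the pliers lying on the bench.

Things in the scene. Friction and masses are not known exactly. Their poses are not given: they have to be found in the camera images.
- pliers_grip (a point): Bent-nose external retaining-ring pliers, steel, black rubber sleeves, 125 mm long, 180 g, lying flat; x points along the jaws to the pins, z up. This point: midway between the sleeves, 17 above the pliers' underside, 74 behind the pins. Sleeves are 22 tall (6 to 28 above the underside), 61 over their outer faces here when relaxed (splayed, wider to the rear), 35 fully squeezed (parallel).
- pliers_pins (a point): Midway between the pliers' two downward pins, at the level of their lower ends (= the pliers' underside). Same axes. Pins are 2.5 mm square, 3.5 long below a flat 7 square nose, at y = +5.5 and -5.5 relaxed, +7 and -7 (as the ring's holes) at squeeze 0.04, +18 and -18 fully squeezed (then 4 nearer the handles than this point).
- plier_left (a joint): Squeeze of each half of the pliers, rad: 0 relaxed, 0.335 fully squeezed (hard stop). Squeezing the sleeves spreads the pins; a spring opens them again, pressing outward at each sleeve with about 13 N relaxed, 30 N fully squeezed with the ring on.
- ring_centre (a point): Steel retaining ring, 4 mm thick, 50 outside, 24 g, flat on the stand. This point: its centre at half thickness; x points from the gap to the closed side. Two lugs with through-holes 8 (along x) by 6 mm, centred at x = -27, y = +7 and -7 relaxed, +8 and -8 in the groove, x = -25, +16.5 and -16.5 fully spread. To pass the shaft, spread it above 0.15 with the shaft's axis at about x = -2.5 in this frame.
- ring_left (a joint): Spread of each half of the ring, rad: -0.02 relaxed, about 0 closed in the groove, 0.12 when caught on the full shaft, about 0.17 at full squeeze of the pliers (then it pulls on each pin with about 7 N and so hangs on them by friction).
- stand: Fixed grey plastic cylinder, 68 diameter, 40 tall, that carries the ring; origin at the centre of its underside.
- shaft_axis (a point): Axis of the drive's upright steel shaft, at the gearbox's top face, z up. Above it (mm): white gear, 88 across, top at 20+s; collar 64 diameter, top at 38+s; right on it the groove, 36 diameter, 6.5 high; shaft 40 diameter, 20.5 high; taper 10 high to 26 diameter. s is a shim height of 0 to 20 that differs from unit to unit and is not measured: feel for the collar.
- collar (a joint): How far the collar has been pushed down the shaft from its place under the groove, m: 0 at the start. It is held by friction only: a push of more than about 3.5 N slides it down, it does not come back, and past 2 mm the seal below it is spoilt and the ring no longer meets the groove.
- drive: Fixed drive unit, grey gearbox 130 x 110 x 40 with a motor to its +x side; origin at the centre of its underside, below the shaft. Pressing it or its shaft with more than 15 N damages its bearings; so does lifting the pliers while the pins jam against the holes' walls.
- spanner_grip (a point): Bystander: spanner lying on the bench.
- cleaner: Bystander: white bottle.
- spacer: Bystander: small aluminium cylinder, 22 diameter, in the tray.
- bearing: Bystander: steel bearing ring, 52 diameter, 14 tall.
- grease_tin: Bystander: tin.
- scoop_cup: Bystander: clear cup.
- scrub_brush_grip (a point): Bystander: brush.
There are look-alikes about, which are no part of the job. Several things look just like the stand: the one meant starts farthest from the robot's base.

How it is judged:
By the outcome, as a careful person would: the job done as asked, in the order asked, and still so for the second after the job is handed in, with the robot touching nothing.
It also fails if it takes over 72 s, if anything falls off the work surface, if the arm or the gripper's body presses on something with over 40 N, if the wrist force passes 120 N, or if a joint passes its speed limit or range.

## Robot

A 6-joint arm with a two-finger parallel gripper is mounted at the origin on the work surface. World frame = base frame: x ahead of the robot, y to its left, z up, the work surface at z = 0. Lengths are in m, angles in rad, forces in N, time in s.
With the tool pointing down it reaches from about 0.25 to 0.775 m from the base axis. Payload 4 kg.
Tool frame: the origin (TCP) lies at the very end of the fingers, on their centre line; the grasp point (between the pads) lies hold_point_z behind it (hold_point_z is the distance from the TCP to the grasp point, in m); z points along the fingers, y is the direction in which the jaws open and shut (so a half turn about z gives the same grasp; the last joint's range is limited). The gripper opens to 94 mm and grips with 3 to 60 N. Pads are 16 mm wide; open, the fingers measure 119 mm over their backs; the gripper's body (75 mm by 177 mm) begins 78 mm behind the grasp point.
Start: joints at [1.131, 0.087, 1.371, -0, 1.684, -0.103], TCP at [0.182, 0.519, 0.177] pointing down, gripper open.
Joint ranges: [-3.1, 3.1], [-0.76, 2.03], [0.27, 2.55], [-1.08, 4.22], [0.17, 2.65], [-2.57, 2.57]. Speed limits (rad/s): [2.79, 2.79, 3.14, 3.14, 3.14, 3.14].

## Interface

Orientations are given as [roll, pitch, yaw] about the fixed x, y, z axes, in that order (R = Rz(yaw) Ry(pitch) Rx(roll)).
In Python, from bench import * gives the robot as it stands.
- The arm moves only by the tool step_arm, never from a script. Its argument "increments" is text: rows parted by semicolons, each of 6 numbers parted by spaces: the shift along the tool's x, y, z in cm, then the turn, a rotation vector about the tool's x, y, z in rad. A call has 1 to 5 rows; each row shifts and turns the commanded pose from where the row before left it, along the tool's axes as they then stand; what a row does not reach is not made up. A row lasts 1/10 s, in which the tool goes at most 50 mm and 8.59 degrees, less where a joint would pass 70% of its speed; a pose out of reach is approached as far as the arm can. A call is refused whole if a number of a shift passes 5 or a number of a turn 0.15, either way. A call with a gripper value outside its range is refused whole. "claw" is the gripper's target within -1 to 1 (shut at 1, half-way at 0, fully open at -1), set as the call begins (left out, the last holds). The fingers move at their own pace and stop on an object; the grip force is fixed at half the most. Time passes only in rows, so rows that do not move let the fingers close. It gives the time, the measured TCP pose, the force and the opening at its end, in the units of the state.
- get_obs(): the state, without advancing time (a new reading comes with each control period).
- snapshot(name): name is "scene" or "top"; returns the picture (480x640x3 uint8, red, green, blue); there is no depth.
- calibration(name): a dict with "camera_matrix" (3x3 intrinsics, pixels), "k1" (the pictures are not rectified: a ray, as slopes to the right and down, at radius r is drawn at 1 + k1 r^2 times it, then the intrinsics apply), "eye" and "orientation" of the camera in the world. Camera axes: x right, y up, looking along -z (the intrinsics and any distortion apply to the point x, -y, -z); pixel columns grow to the right and rows downward; lengths in m; the calibration is good to about 2 mm. A picture is of the moment at which its call begins. calibration takes no time and is no camera call.
- close_job(): hands the job in, once; it reports no verdict.
The state is a dict: "time": time; "joint_positions": joint angles; "qvel": joint speeds; "joint_torque": joint torques, N m; "tool_pos": TCP position; "ee_rot": TCP orientation; "wrist_force": force on the tool from outside, world axes, zero at the start; "wrist_torque": the same for the moment, N m; "width": finger opening in m.
Only numpy, scipy, OpenCV 4.12 (cv2) and the standard library are available. Lean on these libraries where they do the work, as an engineer would, in place of code of your own. Each camera call takes 0.05 s, during which the arm holds its last target. There are 200 camera calls.

## Working session

There is one attempt and no reset: what is moved stays moved. The work goes in short steps, Python scripts to look and compute and a tool call to move; the robot and the scene stay as the last step left them, time stands still between calls to the robot, and variables do not carry over. Pictures are saved under pics/ and viewed, about 8 in all and at most 12, crops included, and the job is handed in when it is done.

Besides the shell and the picture viewer there is one more tool, called as name(argument=value, ...) on one line, values as JSON. step_arm: Moves the arm, as the interface text tells. Its arguments: {"type":"object","properties":{"increments":{"type":"string"},"claw":{"type":"number"}},"required":["increments"]}

```bash
ls; mkdir -p pics
python3 - <<'E'
from bench import *
import cv2
for n in ("scene","top"):
    im=snapshot(n); cv2.imwrite(f"pics/{n}0.png",cv2.cvtColor(im,cv2.COLOR_RGB2BGR)); print(n,calibration(n))
print(get_obs())
E
```

```text
pics
scene {'camera_matrix': array([[499.32208853,   0.        , 315.70765074],
       [  0.        , 499.32208853, 249.84067423],
       [  0.        ,   0.        ,   1.        ]]), 'k1': -0.030014802624655133, 'eye': array([1.22263352, 0.29987157, 0.80066649]), 'orientation': array([0.77662578, 0.01297819, 1.93391895])}
top {'camera_matrix': array([[577.55454811,   0.        , 326.33306775],
       [  0.        , 577.55454811, 240.2163686 ],
       [  0.        ,   0.        ,   1.        ]]), 'k1': 0.024347831487499527, 'eye': array([0.43901448, 0.05263878, 1.25731094]), 'orientation': array([ 0.09363253, -0.01289917, -1.57449687])}
{'time': 0.1, 'joint_positions': array([ 1.13092054e+00,  8.79224005e-02,  1.37208899e+00,  3.13867484e-06,
        1.68362513e+00, -1.03081400e-01]), 'qvel': array([-0.00100617, -0.00110792, -0.00536654,  0.00118866,  0.00025225,
        0.00089993]), 'joint_torque': array([ 2.46614014e-03, -3.41256022e+01, -3.03300834e+01,  7.20470957e-02,
        3.04638769e-02, -8.75390333e-05]), 'tool_pos': array([0.18150986, 0.51859581, 0.17540589]), 'ee_rot': array([-3.13955996e+00, -2.13414590e-04,  2.80479840e+00]), 'wrist_force': array([-1.11510377,  0.28648791,  0.87583974]), 'wrist_torque': array([-0.00827493,  0.00287238, -0.0214832 ]), 'width': 0.09379918879668017}
```

View pics/scene0.png

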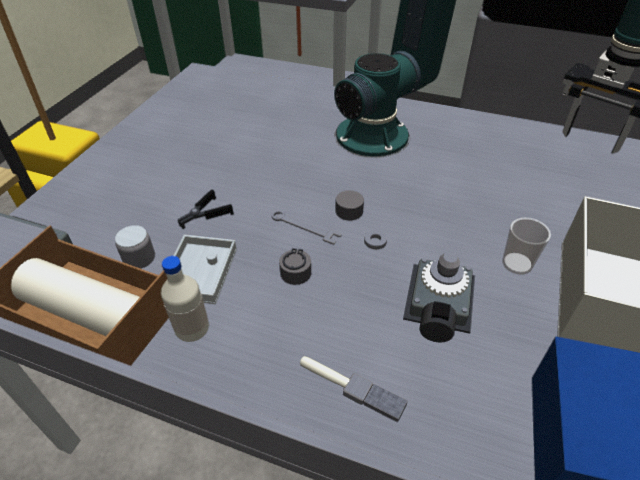

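View pics/top0.png

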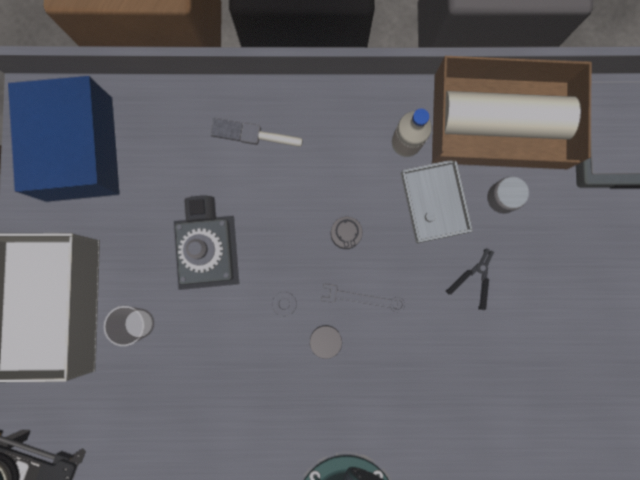

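Top view: pliers at about (475,277), ring and stand at (347,232), drive at (200,250). There are two stand-like cylinders: (347,232), farther from the base and carrying the ring, and (326,342), nearer and bare. The one meant is (347,232), which I'll confirm in a crop.

```bash
cat > h.py <<'E'
import numpy as np, cv2
from scipy.spatial.transform import Rotation as R
from bench import *
def ray(n,u,v):
    c=calibration(n); K=c["camera_matrix"]
    d=np.array([(u-K[0,2])/K[0,0],(v-K[1,2])/K[1,1]]); s=d.copy()
    for _ in range(20): s=d/(1+c["k1"]*(s@s))
    return c["eye"],R.from_euler("xyz",c["orientation"]).as_matrix()@np.array([s[0],-s[1],-1])
def at(n,u,v,z):
    e,d=ray(n,u,v); return e+d*(z-e[2])/d[2]
def proj(n,p):
    c=calibration(n); K=c["camera_matrix"]
    q=R.from_euler("xyz",c["orientation"]).as_matrix().T@(np.array(p)-c["eye"])
    s=np.array([q[0],-q[1]])/-q[2]; s=s*(1+c["k1"]*(s@s)); return s*K[0,0]+K[:2,2]
def two(ps,pt):
    e1,d1=ray("scene",*ps); e2,d2=ray("top",*pt)
    t=np.linalg.lstsq(np.c_[d1,-d2],e2-e1,rcond=None)[0]; a,b=e1+t[0]*d1,e2+t[1]*d2
    return (a+b)/2,np.linalg.norm(a-b)
def tile(im,x,y,w,h,W,H): 
    return cv2.resize(im[y:y+h,x:x+w],(W,H),interpolation=cv2.INTER_CUBIC)
E
python3 - <<'E'
from h import *
t=cv2.imread("pics/top0.png"); s=cv2.imread("pics/scene0.png")
a=[tile(t,440,240,60,75,320,400) if 0 else tile(t,440,242,66,72,264,288) ,tile(t,318,205,66,72,264,288),tile(t,167,212,66,72,264,288)]
b=[tile(s,174,184,66,72,264,288),tile(s,264,236,66,72,264,288),tile(s,404,244,82,90,264,288)]
m=np.vstack([np.hstack(a),np.hstack(b)])
m=cv2.convertScaleAbs(m,alpha=1.6,beta=10)
cv2.imwrite("pics/m1.png",m); print(m.shape)
for n,u,v,z in (("top",475,272,.01),("top",347,232,.042),("top",200,250,.06)): print(at(n,u,v,z))
E
```

```text
(576, 792, 3)
[ 0.48628584 -0.28503276  0.01      ]
[ 0.57045637 -0.00728929  0.042     ]
[0.53170445 0.298482   0.06      ]
```

View pics/m1.png

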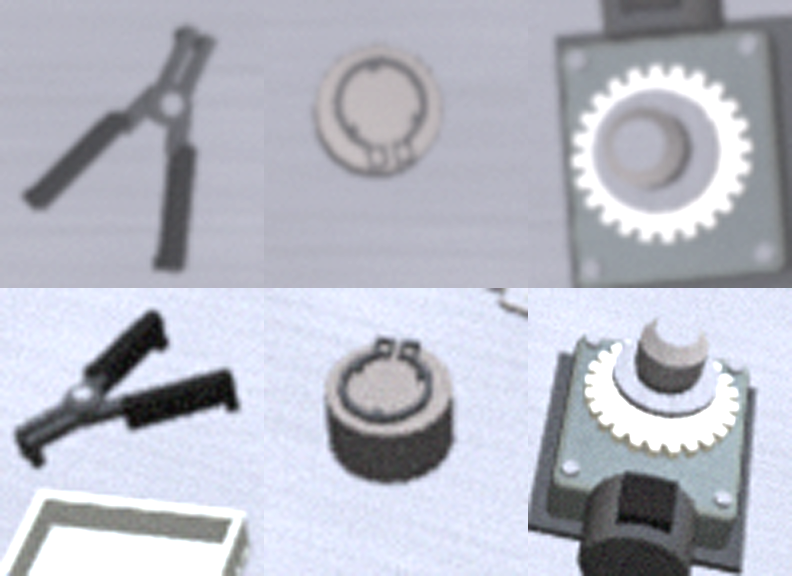

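The crops confirm it: the stand at top (347,232) carries the ring, with lugs at about (346,244) and (353,243.5) and the gap facing the robot. The pliers lie with noses at (487,250) and (492,252.5) and sleeve ends at (449.5,291) and (482,308).

Run:
```python
from h import *
import bench; print([n for n in dir(bench) if not n.startswith("_")][:60])
try: print(hold_point_z)
except Exception as e: print(e)
T=lambda x,y,z:at("top",440+x/4,242+y/4,z)
n1,n2=T(188,33,.012),T(208,42,.012); nm=(n1+n2)/2
l1,l0=T(125,120,.028),T(38,197,.028); r1,r0=T(180,150,.028),T(168,265,.028)
an=lambda d:np.arctan2(d[1],d[0])
pv=T(172,103,.015)
print("nose",nm,"piv",pv,"len",np.linalg.norm(nm-(l0+r0)/2), "handle ends",l0,r0)
print("yaw noses",an(nm-pv),"ends",an(nm-(l0+r0)/2),"bisect",(an(l1-l0)+an(r1-r0))/2, an(l1-l0),an(r1-r0),"perp",an(n1-n2)-np.pi/2,an(l0-r0)-np.pi/2)
S=lambda x,y:(174+x/4,184+(y-288)/4)
print("scene nose",at("scene",*S(25,440),.01),"piv",at("scene",*S(82,397),.02),"ends",at("scene",*S(155,318),.028),at("scene",*S(232,377),.028))
A=lambda x,y,z:at("top",318+x/4,205+y/4,z)
c,a,b=A(117,105,.044),A(113,157,.044),A(141,154,.044)
print("ring",c,"lugs",a,b,"yaw",an(c-(a+b)/2),an(a-b)-np.pi/2,"stand",A(113.5,108,.04))
S=lambda x,y:(264+(x-264)/4,236+(y-288)/4)
print("sc ring",at("scene",*S(384,385),.044),"lugs",at("scene",*S(384,347),.044),at("scene",*S(408,350),.044))
for s in (0,.01,.02):
  print(s,"gear",at("top",200.5,250.25,.06+s),"top",at("top",193.75,248.25,.115+s),"coll",at("top",199.25,249.5,.078+s))
print(get_obs()["time"])
```

```text
['IKError', 'calibration', 'close_job', 'get_obs', 'hold_point_z', 'snapshot']
0.0188
nose [ 0.53075668 -0.3171553   0.012     ] piv [ 0.49520132 -0.30117833  0.015     ] len 0.12020444437070729 handle ends [ 0.44490771 -0.22481177  0.028     ] [ 0.40888782 -0.29276952  0.028     ]
yaw noses -0.42231720293542496 ends -0.511979838209719 bisect -0.4975696049464731 -0.8606530103460291 -0.1344861995469171 perp -0.4311063433851867 -0.4873848063298398
scene nose [ 0.52367269 -0.31971752  0.01      ] piv [ 0.48769099 -0.2999794   0.02      ] ends [ 0.41502368 -0.28937429  0.028     ] [ 0.44873321 -0.21841145  0.028     ]
ring [ 0.57183354 -0.00773067  0.044     ] lugs [ 0.54425211 -0.00542461  0.044     ] [ 0.54580275 -0.02021399  0.044     ] yaw 0.1875989608064134 0.1044663643203323 stand [ 0.57067577 -0.00606173  0.04      ]
sc ring [ 0.57499604 -0.00511256  0.044     ] lugs [ 0.54938829 -0.01574604  0.044     ] [ 0.54707476 -0.00293805  0.044     ]
0 gear [0.53118232 0.2974431  0.06      ] top [0.5309495  0.29953244 0.115     ] coll [0.53133815 0.29632538 0.078     ]
0.01 gear [0.53041253 0.29539848 0.07      ] top [0.53014469 0.29737109 0.125     ] coll [0.53055529 0.29425903 0.088     ]
0.02 gear [0.52964274 0.29335386 0.08      ] top [0.52933987 0.29520974 0.135     ] coll [0.52977243 0.29219268 0.098     ]
0.1
```

Target grasp point is roughly (0.463, -0.280) with pliers yaw about -0.50, so tool yaw 2.64. Moving there high up first.

step_arm(increments="0 0 0 0 0 0.0825; 0 0 0 0 0 0.0825; -3.5 -3.14 0 0 0 0; -3.5 -3.14 0 0 0 0; -3.5 -3.14 0 0 0 0", claw=-1)

```text
time: 0.6
tool_pos: [0.2285, 0.3844, 0.1756]
ee_rot: [-3.14, 0.0, 2.641]
wrist_force: [1.1, -0.4, 0.6]
width: 0.094
```

step_arm(increments="-3.5 -3.14 0 0 0 0; -3.5 -3.14 0 0 0 0; -3.5 -3.14 0 0 0 0; -3.5 -3.14 0 0 0 0; -3.5 -3.14 0 0 0 0")

```text
time: 1.1
tool_pos: [0.3063, 0.1625, 0.1762]
ee_rot: [3.141, 0.0, 2.641]
wrist_force: [1.2, 0.0, 0.1]
width: 0.0942
```

step_arm(increments="-3.5 -3.14 0 0 0 0; -3.5 -3.14 0 0 0 0; -3.5 -3.14 0 0 0 0; -3.5 -3.14 0 0 0 0; -3.5 -3.14 0 0 0 0")

```text
time: 1.6
tool_pos: [0.3843, -0.0596, 0.1762]
ee_rot: [3.141, 0.0, 2.639]
wrist_force: [0.2, -0.1, 1.5]
width: 0.0938
```

step_arm(increments="-3.5 -3.14 0 0 0 0; -3.5 -3.14 0 0 0 0; -3.5 -3.14 0 0 0 0; 0 0 0 0 0 0")

```text
time: 2.0
tool_pos: [0.4312, -0.195, 0.1745]
ee_rot: [-3.14, -0.003, 2.634]
wrist_force: [-0.2, 0.5, -0.5]
width: 0.0944
```

step_arm(increments="-3.45 -2.95 0 0 0 0; -3.45 -2.95 0 0 0 0; 0 0 4 0 0 0; 0 0 4 0 0 0; 0 0 4 0 0 0")

```text
time: 2.5
tool_pos: [0.4631, -0.2749, 0.055]
ee_rot: [3.141, -0.0, 2.64]
wrist_force: [0.8, -0.1, -0.3]
width: 0.0941
```

step_arm(increments="0 0 0 0 0 0; 0 0 0 0 0 0")

```text
time: 2.7
tool_pos: [0.4629, -0.2746, 0.0565]
ee_rot: [3.141, -0.002, 2.64]
wrist_force: [0.8, 0.1, 1.1]
width: 0.0941
```

step_arm(increments="-0.24 -0.44 1.7 0 0 0; 0 0 1.7 0 0 0; 0 0 1.7 0 0 0; 0 0 0 0 0 0")

```text
time: 3.1
tool_pos: [0.4636, -0.2805, 0.0065]
ee_rot: [3.141, 0.001, 2.64]
wrist_force: [-0.1, 0.2, -0.2]
width: 0.0939
```

step_arm(increments="0 0 0 0 0 0; 0 0 0 0 0 0; 0 0 0 0 0 0; 0 0 0 0 0 0; 0 0 0 0 0 0", claw=-0.22)

```text
time: 3.6
tool_pos: [0.4634, -0.2808, 0.006]
ee_rot: [-3.142, 0.001, 2.64]
wrist_force: [0.1, 0.5, 0.5]
width: 0.0591
```

Run:
```python
from h import *
s=cv2.cvtColor(snapshot("scene"),cv2.COLOR_RGB2BGR); t=cv2.cvtColor(snapshot("top"),cv2.COLOR_RGB2BGR)
m=np.hstack([tile(s,160,150,100,100,400,400),tile(t,430,220,100,100,400,400)]); cv2.imwrite("pics/m2.png",cv2.convertScaleAbs(m,alpha=1.4,beta=10))
o=get_obs(); print(o["tool_pos"],o["wrist_force"],o["width"],o["time"])
```

```text
[ 0.46322169 -0.28063086  0.00557874] [ 0.22802292  0.71088779 -0.0201544 ] 0.05716401668054969 3.7
```

View pics/m2.png

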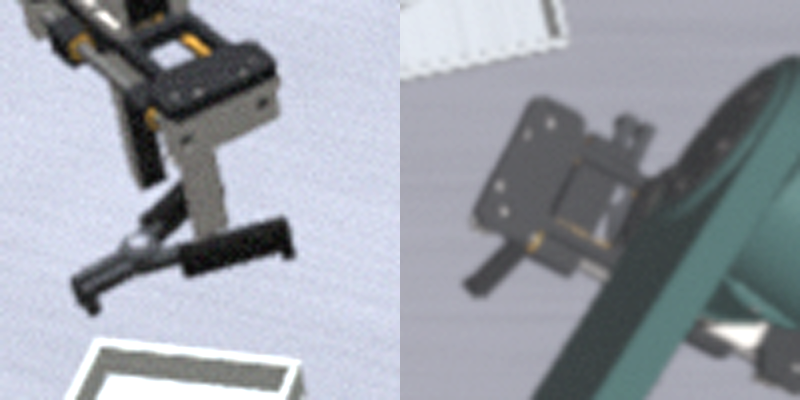

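Both fingers straddle the sleeves (scene crop) and the width is about 57 mm, so the grasp looks good. Now I'll lift, turn by +0.66 and carry the pliers toward the ring.

step_arm(increments="0 0 -1 0 0 0; 0 0 -2 0 0 0; 0 0 -3 0 0 0; 0 0 -2 0 0 0; 0 0 -1 0 0 0")

```text
time: 4.2
tool_pos: [0.4644, -0.2815, 0.0987]
ee_rot: [-3.141, 0.005, 2.64]
wrist_force: [-0.9, 0.2, 1.0]
width: 0.0572
```

step_arm(increments="0 0 0 0 0 -0.1; 0 0 0 0 0 -0.14; 0 0 0 0 0 -0.14; 0 0 0 0 0 -0.14; 0 0 0 0 0 -0.14")

```text
time: 4.7
tool_pos: [0.4628, -0.2804, 0.095]
ee_rot: [3.141, -0.001, -2.978]
wrist_force: [-0.1, -0.6, 0.9]
width: 0.0573
```

step_arm(increments="-0.4 2 0 0 0 0; -0.6 3 0 0 0 0; -0.9 4.5 0 0 0 0; -0.9 4.5 0 0 0 0; -0.9 4.5 0 0 0 0")

```text
time: 5.2
tool_pos: [0.47, -0.0905, 0.0952]
ee_rot: [3.141, -0.0, -2.984]
wrist_force: [1.6, 0.1, 0.4]
width: 0.0575
```

step_arm(increments="-0.7 3.5 0 0 0 0; -0.4 2 0 0 0 0; -0.2 1 0 0 0 0; 0 0 0 0 0 0; 0 0 0 0 0 0")

```text
time: 5.7
tool_pos: [0.4731, -0.0266, 0.0953]
ee_rot: [-3.141, -0.0, -2.984]
wrist_force: [-0.1, -0.4, -0.1]
width: 0.0574
```

Run:
```python
from h import *
o=get_obs(); print(o["tool_pos"],o["ee_rot"],o["wrist_force"],o["wrist_torque"],o["width"],o["time"])
```

```text
[ 0.47312115 -0.02663663  0.09532415] [-3.14106143e+00 -4.44078912e-04 -2.98377651e+00] [-0.12114879 -0.38431478 -0.10817694] [ 0.0462321  -0.03289714 -0.00057017] 0.05738286823342249 5.7
```

step_arm(increments="0 0 1.2 0 0 0; 0 0 1.2 0 0 0; 0 0 0 0 0 0; 0 0 0 0 0 0")

```text
time: 6.1
tool_pos: [0.4724, -0.0262, 0.0704]
ee_rot: [3.141, -0.002, -2.984]
wrist_force: [-0.1, -0.2, -0.4]
width: 0.0575
```

Run:
```python
from h import *
s=cv2.cvtColor(snapshot("scene"),cv2.COLOR_RGB2BGR); t=cv2.cvtColor(snapshot("top"),cv2.COLOR_RGB2BGR)
cv2.imwrite("pics/s3.png",s);cv2.imwrite("pics/t3.png",t)
m=np.hstack([tile(s,262,220,66,66,396,396),tile(t,315,205,66,66,396,396)]); cv2.imwrite("pics/m3.png",cv2.convertScaleAbs(m,alpha=1.7,beta=15))
o=get_obs(); print(o["tool_pos"],o["wrist_force"],o["width"],o["time"])
```

```text
[ 0.47328332 -0.0261717   0.07151674] [-0.39497731  0.81034057 -0.15403533] 0.057663049170074504 6.2
```

View pics/m3.png

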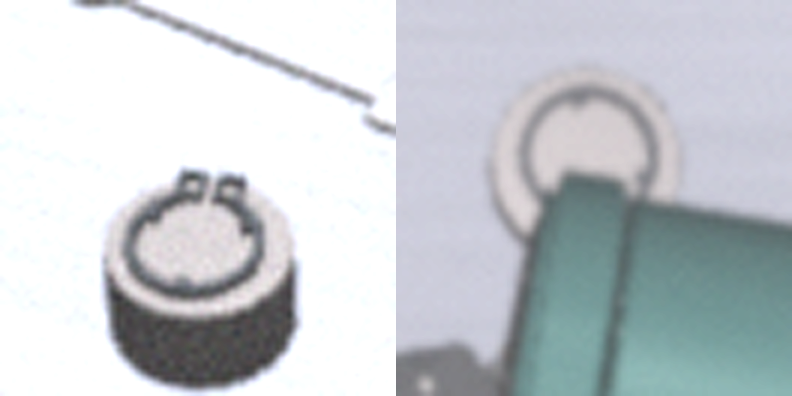

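The pliers are not above the ring, so they have been dropped or left behind. I'll look at the whole scene.

View pics/s3.png

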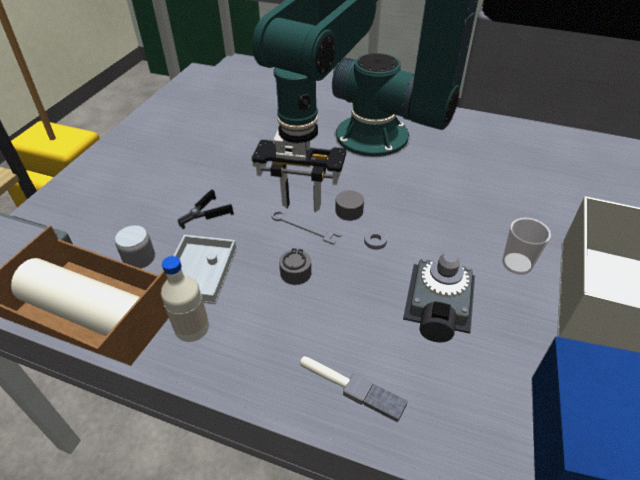

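The pliers never moved: the fingers closed ahead of the wide part of the sleeves, or only just short of touching. I'll refine the pliers pose with an overlay in both views.

```bash
cat > ov.py <<'E'
from h import *
def pts(gx,gy,yaw):
    f=lambda x,y,z:np.array([gx+x*np.cos(yaw)-y*np.sin(yaw),gy+x*np.sin(yaw)+y*np.cos(yaw),z])
    a=np.tan(.335)
    P=[f(77.5e-3,0,.005),f(74e-3,.0055,0),f(74e-3,-.0055,0),f(0,.0305,.028),f(0,-.0305,.028)]
    P+=[f(-.0475,.0305+a*.0475,.028),f(-.0475,-.0305-a*.0475,.028)]
    return P
def draw(im,n,x,y,w,k,P):
    c=cv2.resize(im[y:y+w,x:x+w],None,fx=k,fy=k,interpolation=cv2.INTER_CUBIC); c=cv2.convertScaleAbs(c,alpha=1.6,beta=10)
    for p in P:
        q=(proj(n,p)-[x,y]+.5)*k; cv2.circle(c,tuple(int(v) for v in q),2,(0,0,255),-1)
    return c
E
python3 - <<'E'
from ov import *
s=cv2.imread("pics/s3.png");t=cv2.imread("pics/t3.png")
P=pts(.4635,-.2805,-.5)
m=np.hstack([draw(s,"scene",172,182,66,6,P),draw(t,"top",440,242,66,6,P)]); cv2.imwrite("pics/m4.png",m)
E
```

```text
(no output)
```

View pics/m4.png

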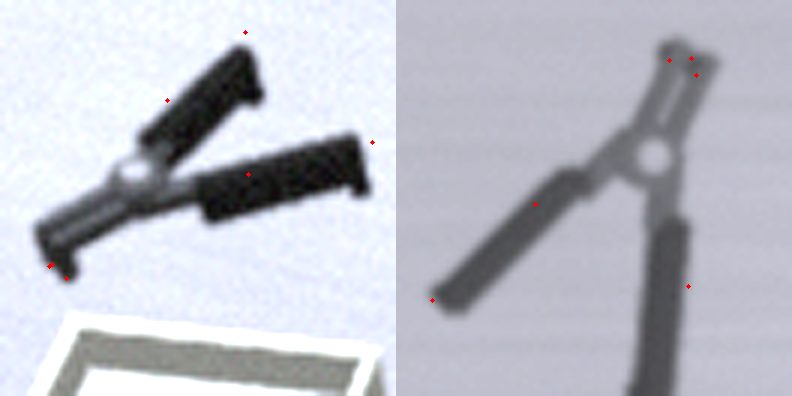

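Run:
```python
from h import *
def fit(L,Rr,nose):
    # lines as (front,rear) world pts
    an=lambda d:np.arctan2(d[1],d[0])
    la,ra=an(L[0]-L[1]),an(Rr[0]-Rr[1]); yaw=(la+ra)/2
    u=np.array([np.cos(yaw),np.sin(yaw)]);v=np.array([-u[1],u[0]])
    # y(x) for each line in axes u,v
    def lin(A): 
        X=[p[:2]@u for p in A];Y=[p[:2]@v for p in A]; k=(Y[0]-Y[1])/(X[0]-X[1]); return k,Y[0]-k*X[0]
    k1,c1=lin(L);k2,c2=lin(Rr)
    x=(.061-(c1-c2))/(k1-k2); y=(k1*x+c1+k2*x+c2)/2
    g=u*x+v*y
    print("half angles",la-yaw,ra-yaw,"yaw",yaw,"grip",g,"rear x",[round(float(p[:2]@u-x),4) for p in (L[1],Rr[1])],"front",[round(float(p[:2]@u-x),4) for p in (L[0],Rr[0])],"nose",[(round(float((n[:2]-g)@u),4),round(float((n[:2]-g)@v),4)) for n in nose])
T=lambda x,y,z:at("top",440+(x-396)/6-.5,242+y/6-.5,z)
S=lambda x,y,z:at("scene",172+x/6-.5,182+y/6-.5,z)
fit([T(562,170,.028),T(432,295,.028)],[T(690,225,.028),T(672,390,.028)],[T(665,38,.01),T(718,62,.01)])
fit([S(207,221,.006),S(358,190,.006)],[S(140,132,.028),S(240,45,.028)],[S(68,278,0),S(45,245,0)])
```

```text
half angles -0.34011435971849246 0.3401143597184925 yaw -0.47980782494967567 grip [ 0.46496515 -0.27862992] rear x [-0.0454, -0.0365] front [0.0155, 0.0188] nose [(0.0783, 0.009), (0.0793, -0.0118)]
half angles -0.3729957115304142 0.3729957115304141 yaw -0.539261115634637 grip [ 0.45568729 -0.27646644] rear x [-0.032, -0.0308] front [0.0248, 0.0285] nose [(0.0818, 0.009), (0.0799, -0.0143)]
```

Run:
```python
from h import *
u=np.array([.48,.877,0]);c=np.array([.4635,-.2807,0])
for z in (.006,.02,.03,.05):
    print(z,[ (proj("scene",c+u*d+[0,0,z]).round(1).tolist()) for d in (-.041,-.0287,.0287,.041)], [((proj("scene",c+u*d+[0,0,z])-[160,150])*4).round(0).tolist() for d in (-.0287,.0287)])
o=get_obs(); c=o["tool_pos"]; psi=o["ee_rot"][2]; u=np.array([np.sin(psi),-np.cos(psi),0])
print("now s3 tips",c,[proj("scene",c+u*d).round(1).tolist() for d in (-.0287,.0287)])
a=cv2.imread("pics/scene0.png",0)[184:236,172:240].astype(np.float32);b=cv2.imread("pics/s3.png",0)[184:236,172:240].astype(np.float32)
print(cv2.phaseCorrelate(a,b,cv2.createHanningWindow(a.shape[::-1],cv2.CV_32F)))
a=cv2.imread("pics/top0.png",0)[240:315,440:500].astype(np.float32);b=cv2.imread("pics/t3.png",0)[240:315,440:500].astype(np.float32)
print(cv2.phaseCorrelate(a,b,cv2.createHanningWindow(a.shape[::-1],cv2.CV_32F)))
```

```text
0.006 [[198.8, 203.0], [201.4, 205.4], [213.9, 217.1], [216.7, 219.7]] [[166.0, 222.0], [216.0, 268.0]]
0.02 [[197.8, 198.7], [200.4, 201.1], [213.0, 212.7], [215.8, 215.3]] [[162.0, 204.0], [212.0, 251.0]]
0.03 [[197.0, 195.5], [199.7, 197.9], [212.3, 209.5], [215.1, 212.1]] [[159.0, 192.0], [209.0, 238.0]]
0.05 [[195.5, 189.0], [198.2, 191.4], [210.9, 203.0], [213.8, 205.6]] [[153.0, 166.0], [204.0, 212.0]]
now s3 tips [ 0.47328332 -0.0261717   0.07151674] [[289.7, 215.8], [315.2, 219.1]]
((-0.03305629679636013, 0.11533558591363047), 0.9589500926097725)
((-0.049013665460197586, 0.6293820187018895), 0.9118030632866754)
```

Run:
```python
from h import *
c=np.array([.1815,.5186,.1754]);psi=2.805;u=np.array([np.sin(psi),-np.cos(psi),0])
for dz in (0,.0188,.03): print(dz,[proj("scene",c+u*d+[0,0,dz]).round(1).tolist() for d in (-.053,0,.053)],[proj("top",c+u*d+[0,0,dz]).round(1).tolist() for d in (-.053,0,.053)])
s=cv2.imread("pics/scene0.png");q=cv2.imread("pics/s3.png")
o=get_obs(); c2=o["tool_pos"]; p2=o["ee_rot"][2]; u2=np.array([np.sin(p2),-np.cos(p2),0])
def mk(im,x,y,c,u,w):
    k=4;t=tile(im,x,y,98,98,392,392)
    for dz,col in ((0,(0,0,255)),(.0188,(0,255,0))):
        for d in (-w,w):
            r=(proj("scene",c+u*d+[0,0,dz])-[x,y]+.5)*k; cv2.circle(t,tuple(int(v) for v in r),2,col,-1)
    return t
cv2.imwrite("pics/m5.png",np.hstack([mk(s,541,80,c,u,.047),mk(q,250,135,c2,u2,.0287)]))
```

```text
0 [[561.2, 145.7], [585.2, 154.6], [610.2, 163.9]] [[87.8, 449.3], [60.0, 439.7], [32.2, 430.0]]
0.0188 [[564.0, 138.4], [588.4, 147.3], [613.7, 156.5]] [[83.5, 452.2], [55.2, 442.4], [26.9, 432.5]]
0.03 [[565.7, 134.0], [590.3, 142.8], [615.9, 152.0]] [[80.9, 454.0], [52.3, 444.0], [23.6, 434.1]]
```

View pics/m5.png

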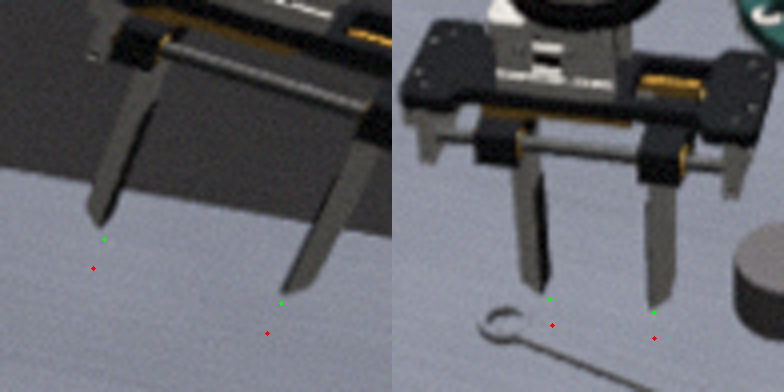

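The fingers really end about 24 mm above the reported TCP: the tips seen lie well above the projected TCP in both pictures. The grasp therefore closed just above the sleeves. I'll go back and grip about 24 mm lower, checking force on the way.

step_arm(increments="0 0 -1.5 0 0 0; 0 0 -1.5 0 0 0; 0.5 -2.5 0 0 0 0; 0.9 -4.6 0 0 0 0; 0.9 -4.6 0 0 0 0", claw=-1)

```text
time: 6.7
tool_pos: [0.4695, -0.1461, 0.1025]
ee_rot: [-3.14, 0.002, -2.981]
wrist_force: [0.5, -0.0, -0.2]
width: 0.0926
```

step_arm(increments="0.9 -4.6 0 0 0 0; 0.9 -4.6 0 0 0 0; 0.74 -4 0 0 0 0; 0 0 0 0 0 0.13; 0 0 0 0 0 0.13")

```text
time: 7.2
tool_pos: [0.4645, -0.2812, 0.1017]
ee_rot: [-3.141, 0.001, 3.032]
wrist_force: [-0.1, 0.8, -0.5]
width: 0.0942
```

step_arm(increments="0 0 0 0 0 0.13; 0 0 0 0 0 0.13; 0 0 0 0 0 0.127; 0 0 0 0 0 0; 0 0 0 0 0 0")

```text
time: 7.7
tool_pos: [0.4648, -0.2796, 0.1018]
ee_rot: [-3.142, 0.001, 2.655]
wrist_force: [-0.1, -0.3, 0.4]
width: 0.0942
```

step_arm(increments="0 0 4 0 0 0; 0 0 4 0 0 0; 0 0 2.5 0 0 0; 0 0 0.5 0 0 0; 0 0 0.4 0 0 0")

```text
time: 8.2
tool_pos: [0.4647, -0.2795, -0.0125]
ee_rot: [3.142, -0.0, 2.654]
wrist_force: [0.2, 0.2, 0.7]
width: 0.0939
```

step_arm(increments="0 0 0.2 0 0 0; 0 0 0.2 0 0 0; 0 0 0 0 0 0")

```text
time: 8.5
tool_pos: [0.4654, -0.28, -0.0153]
ee_rot: [-3.141, 0.002, 2.653]
wrist_force: [0.3, 1.0, -0.4]
width: 0.0941
```

step_arm(increments="0 0 0.2 0 0 0; 0 0 0 0 0 0; 0 0 0 0 0 0; 0 0 0 0 0 0; 0 0 0 0 0 0", claw=-0.5)

```text
time: 9.0
tool_pos: [0.4646, -0.2794, -0.0185]
ee_rot: [3.142, 0.0, 2.653]
wrist_force: [0.5, -0.7, 0.5]
width: 0.0704
```

step_arm(increments="0 0 0 0 0 0; 0 0 0 0 0 0; 0 0 0 0 0 0; 0 0 0 0 0 0", claw=-0.4)

```text
time: 9.4
tool_pos: [0.4647, -0.2792, -0.0185]
ee_rot: [3.141, 0.0, 2.653]
wrist_force: [0.1, 0.8, 0.3]
width: 0.0661
```

step_arm(increments="0 0 0 0 0 0; 0 0 0 0 0 0; 0 0 0 0 0 0; 0 0 0 0 0 0", claw=-0.32)

```text
time: 9.8
tool_pos: [0.4645, -0.2794, -0.0185]
ee_rot: [-3.142, -0.0, 2.653]
wrist_force: [-0.2, 1.0, 0.1]
width: 0.062
```

step_arm(increments="0 0 0 0 0 0; 0 0 0 0 0 0; 0 0 0 0 0 0; 0 0 0 0 0 0", claw=-0.25)

```text
time: 10.2
tool_pos: [0.4646, -0.2794, -0.0185]
ee_rot: [3.142, 0.0, 2.653]
wrist_force: [0.1, 0.6, 0.7]
width: 0.059
```

step_arm(increments="0 0 -0.5 0 0 0; 0 0 -1 0 0 0; 0 0 -1.5 0 0 0; 0 0 -1.5 0 0 0; 0 0 -0.5 0 0 0")

```text
time: 10.7
tool_pos: [0.4659, -0.2804, 0.0342]
ee_rot: [-3.141, 0.004, 2.653]
wrist_force: [0.6, 0.1, -1.2]
width: 0.0588
```

```bash
cat >> h.py <<'E'
def avg(n=6,tag=None):
    F=[];W=[]
    for i in range(n):
        s=snapshot("scene"); o=get_obs(); F.append(np.r_[o["wrist_force"],o["wrist_torque"],o["tool_pos"],o["width"]])
    F=np.array(F); print("F",F.mean(0)[:3].round(2),"T",F.mean(0)[3:6].round(3),"pos",F.mean(0)[6:9].round(4),"w",F.mean(0)[9].round(4),"rot",o["ee_rot"].round(3),"t",o["time"])
    return s
E
python3 - <<'E'
from h import *
s=avg(); cv2.imwrite("pics/s6.png",cv2.cvtColor(s,cv2.COLOR_RGB2BGR)); cv2.imwrite("pics/t6.png",cv2.cvtColor(snapshot("top"),cv2.COLOR_RGB2BGR))
a=cv2.imread("pics/s3.png",0)[184:236,172:200].astype(np.float32);b=cv2.imread("pics/s6.png",0)[184:236,172:200].astype(np.float32)
print(abs(a-b).mean())
E
```

```text
F [-0.03  0.21 -1.48] T [-0.008  0.019  0.002] pos [ 0.4648 -0.2796  0.032 ] w 0.059 rot [ 3.141e+00 -2.000e-03  2.653e+00] t 11.0
44.535027
```

The weight (-1.5 N) shows the pliers are held. Carrying them over to the ring.

step_arm(increments="0 0 -1 0 0 0; 0 0 -2 0 0 0; 0 0 -2 0 0 0; 0 0 -1 0 0 -0.05; 0 0 0 0 0 -0.1")

```text
time: 11.55
tool_pos: [0.466, -0.2804, 0.0945]
ee_rot: [-3.14, 0.005, 2.806]
wrist_force: [0.4, -0.4, -1.5]
width: 0.0591
```

step_arm(increments="0 0 0 0 0 -0.12; 0 0 0 0 0 -0.12; 0 0 0 0 0 -0.12; 0 0 0 0 0 -0.09; 0 0 0 0 0 -0.047")

```text
time: 12.05
tool_pos: [0.4647, -0.2794, 0.0919]
ee_rot: [-3.142, 0.0, -2.981]
wrist_force: [0.3, -0.2, -1.9]
width: 0.0588
```

step_arm(increments="-0.2 1 0 0 0 0; -0.4 2 0 0 0 0; -0.6 3 0 0 0 0; -0.8 4 0 0 0 0; -0.8 4 0 0 0 0")

```text
time: 12.55
tool_pos: [0.47, -0.1349, 0.0918]
ee_rot: [3.141, 0.0, -2.986]
wrist_force: [0.7, 0.1, -2.9]
width: 0.0591
```

step_arm(increments="-0.8 4 0 0 0 0; -0.7 3.5 0 0 0 0; -0.42 2.2 0 0 0 0; -0.2 1 0 0 0 0; 0 0.52 0 0 0 0")

```text
time: 13.05
tool_pos: [0.4734, -0.0216, 0.0917]
ee_rot: [-3.141, 0.0, -2.982]
wrist_force: [-0.5, -0.2, -1.5]
width: 0.0592
```

step_arm(increments="0 0 1 0 0 0; 0 0 2 0 0 0; 0 0 1.5 0 0 0; 0 0 1 0 0 0; 0 0 0 0 0 0")

```text
time: 13.55
tool_pos: [0.4718, -0.0232, 0.0342]
ee_rot: [3.14, -0.004, -2.985]
wrist_force: [-0.0, -0.6, -1.8]
width: 0.059
```

Run:
```python
from h import *
s=avg(4); s=cv2.cvtColor(s,cv2.COLOR_RGB2BGR); t=cv2.cvtColor(snapshot("top"),cv2.COLOR_RGB2BGR)
cv2.imwrite("pics/s7.png",s);cv2.imwrite("pics/t7.png",t)
m=np.hstack([tile(s,262,206,66,66,528,528),tile(t,330,205,34,66,272,528)]); cv2.imwrite("pics/m7.png",cv2.convertScaleAbs(m,alpha=1.5,beta=10))
```

```text
F [-0.28  0.21 -1.38] T [0.08  0.004 0.005] pos [ 0.4737 -0.0231  0.0366] w 0.059 rot [-3.141e+00  2.000e-03 -2.984e+00] t 13.75
```

View pics/m7.png

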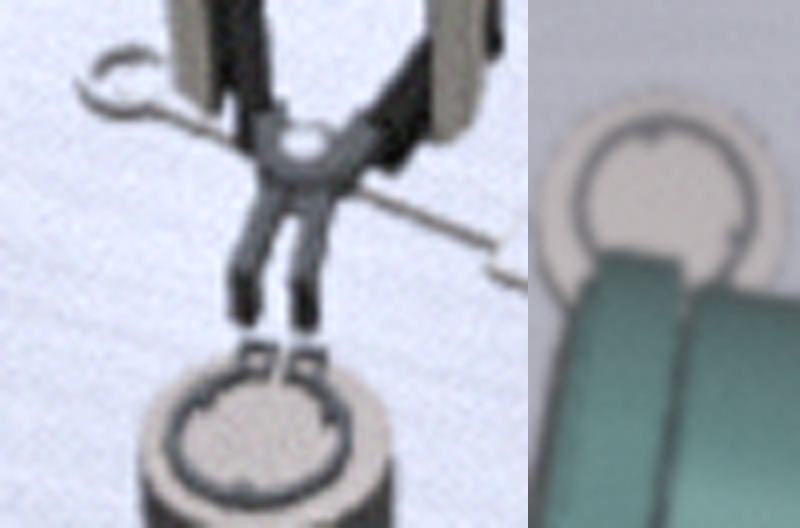

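The scene crop shows the pins hovering just behind and above the lugs: noses at about (243,320) and (305,327), holes at about (260,358) and (307,361) in the 8x crop. The pins are too wide apart (about 17 mm), so I'll ease the squeeze to about 62.5 mm and measure from the pixels.

step_arm(increments="0 0 0 0 0 0; 0 0 0 0 0 0; 0 0 0 0 0 0", claw=-0.33)

```text
time: 14.1
tool_pos: [0.4737, -0.0226, 0.0368]
ee_rot: [-3.141, 0.001, -2.983]
wrist_force: [-0.2, -1.4, -2.3]
width: 0.0629
```

Run:
```python
from h import *
g=np.mean([cv2.cvtColor(snapshot("scene"),cv2.COLOR_RGB2GRAY).astype(float) for _ in range(4)],0)
np.save("g8.npy",g)
print("cols 286..306"); 
for v in range(238,258): print(v,g[v,286:307].round().astype(int))
o=get_obs(); c=o["tool_pos"]; print(c,o["width"],o["time"])
psi=o["ee_rot"][2]; ax=-np.array([np.cos(psi),np.sin(psi),0]); ay=np.array([np.sin(psi),-np.cos(psi),0])
for dz,n in ((.0185,"pin end"),(.022,"nose bottom")):
    for y in (.007,-.007): print(n,y,proj("scene",c+ax*.074+ay*y+[0,0,dz]).round(2))
```

```text
cols 286..306
238 [152 153 152 150 152 138  90  63  60  48  94 126  84  64  58  50 123 149
 150 150 150]
239 [154 151 154 153 152 122  65  47  49  50 123 114  74  62  56  58 133 150
 149 146 148]
240 [151 151 152 152 150 108  47  30  29  53 133 105  52  43  42  73 135 149
 149 148 148]
241 [151 151 150 153 150 120  55  23  22  56 137 102  44  26  30  78 138 150
 148 150 150]
242 [152 153 152 153 154 125  57  24  16  51 134 104  47  21  28  78 142 150
 149 149 149]
243 [147 150 152 151 150 127  60  20  20  42 134 103  45  21  25  79 140 153
 150 150 152]
244 [148 148 149 147 148 140  70  22  17  43 133 102  42  22  27  80 140 150
 152 151 150]
245 [151 149 148 148 150 143  74  28  25  55 135 114  52  20  27  90 140 149
 149 149 151]
246 [152 150 150 149 150 148 110  83  74  96 138 120  64  31  34 102 144 151
 150 151 150]
247 [152 150 151 150 152 149 132 126 128 135 146 140 123 103  85 126 148 150
 149 150 149]
248 [152 150 150 154 152 138 101  94  98 108 121 141 136 125 118 138 146 147
 148 145 148]
249 [147 147 150 150 145 114  60  46  44  61  82 123 104  83  80  90  98 137
 145 146
[... 226 characters left out ...]
58  58 101  86  59  81  92  76  82 117
 123 127 137]
253 [104  83  73  56  46  39  53  70  67  81 109  74  47  44  52  62  79 110
 120 123 124]
254 [ 79  64  53  48  58  90 104 110 108 110 120 107  95  80  54  48  65  90
 109 117 120]
255 [ 58  58  51  87 103 119 123 120 121 120 123 120 121 110  88  57  47  68
  90 117 121]
256 [ 50  47  64 108 120 122 120 122 120 120 120 120 121 121 116  94  62  59
  74  98 118]
257 [ 88  83 100 117 120 120 121 121 120 123 122 123 122 121 120 104  61  52
  60  75 111]
[ 0.4734534  -0.02251337  0.03649996] 0.06274123039995527 14.3
pin end 0.007 [299.67 247.21]
pin end -0.007 [293.21 246.31]
nose bottom 0.007 [299.61 246.04]
nose bottom -0.007 [293.14 245.14]
```

Run:
```python
from h import *
o=get_obs();psi=o["ee_rot"][2];c=o["tool_pos"]
tx=np.array([np.cos(psi),np.sin(psi)]);ty=np.array([np.sin(psi),-np.cos(psi)])
h=at("scene",296.6,251.0,.042)
for pv in (246.8,247.3,247.8):
    p=at("scene",296.5,pv,.055); d=(h-p)[:2]; print(pv,"hole",h,"pins",p,"move tool x,y mm",(1e3*d@tx).round(2),(1e3*d@ty).round(2))
p=c[:2]-tx*.074; d=h[:2]-p; print("kin",p,(1e3*d@tx).round(2),(1e3*d@ty).round(2))
for yaw in (.1,.16,.22):
    e=np.array([-np.sin(yaw),np.cos(yaw),0])*.007; print(yaw,proj("scene",h+e)-proj("scene",h-e))
```

```text
246.8 hole [ 0.5463961  -0.01109488  0.042     ] pins [ 0.54659355 -0.01067565  0.055     ] move tool x,y mm 0.26 -0.38
247.3 hole [ 0.5463961  -0.01109488  0.042     ] pins [ 0.54796806 -0.01011049  0.055     ] move tool x,y mm 1.71 -0.72
247.8 hole [ 0.5463961  -0.01109488  0.042     ] pins [ 0.54933985 -0.00954645  0.055     ] move tool x,y mm 3.15 -1.06
kin [ 0.54652762 -0.01084467] 0.17 -0.23
0.1 [6.30612335 1.16624101]
0.16 [6.4075913  0.89076331]
0.22 [6.48599966 0.61208028]
```

step_arm(increments="0.08 -0.04 0.3 0 0 0; 0 0 0.4 0 0 0; 0 0 0.3 0 0 0; 0 0 0 0 0 0", claw=-0.32)

```text
time: 14.7
tool_pos: [0.472, -0.023, 0.0256]
ee_rot: [3.141, -0.002, -2.983]
wrist_force: [0.1, 0.4, -2.0]
width: 0.0619
```

step_arm(increments="0 0 0.1 0 0 0; 0 0 0.1 0 0 0; 0 0 0 0 0 0; 0 0 0 0 0 0")

```text
time: 15.1
tool_pos: [0.4728, -0.0231, 0.0245]
ee_rot: [3.142, 0.0, -2.983]
wrist_force: [-0.2, -0.0, -1.1]
width: 0.0623
```

```bash
python3 -c "
from h import *
avg(5)"
```

```text
F [-0.23  0.17 -1.74] T [ 0.033  0.009 -0.003] pos [ 0.4728 -0.0231  0.0246] w 0.0622 rot [ 3.142  0.    -2.983] t 15.35
```

step_arm(increments="0 0 0.07 0 0 0; 0 0 0.07 0 0 0; 0 0 0 0 0 0")

```text
time: 15.65
tool_pos: [0.4726, -0.0231, 0.0229]
ee_rot: [3.141, -0.0, -2.983]
wrist_force: [-0.2, -1.4, -2.0]
width: 0.0623
```

```bash
python3 -c "
from h import *
avg(4)"
```

```text
F [ 0.13 -0.12 -1.62] T [0.035 0.024 0.004] pos [ 0.4727 -0.0231  0.023 ] w 0.0624 rot [ 3.142  0.    -2.983] t 15.85
```

step_arm(increments="0 0 0.05 0 0 0; 0 0 0.05 0 0 0; 0 0 0 0 0 0")

```text
time: 16.15
tool_pos: [0.4727, -0.0231, 0.022]
ee_rot: [3.142, 0.0, -2.983]
wrist_force: [-0.2, 0.3, -1.1]
width: 0.062
```

```bash
python3 -c "
from h import *
avg(4)"
```

```text
F [-0.51 -0.28 -1.23] T [ 0.019  0.024 -0.003] pos [ 0.4728 -0.0231  0.0221] w 0.0622 rot [ 3.142  0.    -2.983] t 16.35
```

step_arm(increments="0 0 0.05 0 0 0; 0 0 0 0 0 0; 0 0 0 0 0 0")

```text
time: 16.65
tool_pos: [0.4728, -0.0231, 0.0216]
ee_rot: [3.142, 0.0, -2.983]
wrist_force: [-0.4, -0.4, -1.3]
width: 0.0622
```

Run:
```python
from h import *
s=avg(5); cv2.imwrite("pics/s9.png",cv2.cvtColor(s,cv2.COLOR_RGB2BGR))
g=cv2.cvtColor(s,cv2.COLOR_RGB2GRAY)
for v in range(240,257): print(v,g[v,288:306])
```

```text
F [-0.15 -0.36 -1.51] T [ 0.032 -0.015 -0.017] pos [ 0.4728 -0.0231  0.0216] w 0.0623 rot [ 3.142  0.    -2.983] t 16.9
240 [150 153 154 152 142  85  63  61  45 106 129  87  66  55  56 121 150 150]
241 [151 151 150 152 117  76  57  56  63 129 114  72  65  48  65 134 148 150]
242 [153 148 154 148  99  67  60  53  92 143 106  71  60  51  94 142 151 146]
243 [149 154 151 133  81  52  62  49 104 133  92  66  61  54 130 148 151 153]
244 [151 146 147 129  65  35  39  58 127 128  73  52  51  64 133 152 151 150]
245 [153 145 146 119  57  30  24  57 137 126  60  32  37  74 140 154 151 154]
246 [149 153 152 124  61  24  20  49 133 125  61  24  23  65 140 153 151 151]
247 [154 153 150 139  63  24  15  39 129 121  59  22  22  60 135 154 153 152]
248 [155 153 153 139  65  24  20  38 105 116  55  25  24  52 133 142 144 145]
249 [151 152 145 116  54  25  25  33  74 105  53  22  20  43  88 139 143 146]
250 [140 129 130  92  52  35  38  40  79  97  54  25  23  27  59 127 148 152]
251 [125 119 109  79  67  57  67  60  89  98  61  49  55  48  60 113 138 143]
252 [105  93  76  56  48  47  53  57  99  89  59  59  68  68  82 113 124 130]
253 [ 73  56  38  39  54  68  66  80 112  81  44  45  48  57  85 112 119 121]
254 [ 55  50  62  87 103 112 108 114 119 109  98  76  54  48  65  89 113 116]
255 [ 54  87 106 121 118 125 121 117 121 118 121 114  86  55  54  64  89 119]
256 [ 62 111 118 124 123 119 121 120 120 125 125 120 113  96  59  59  73 101]
```

step_arm(increments="0 0 0.04 0 0 0; 0 0 0.04 0 0 0; 0 0 0 0 0 0")

```text
time: 17.2
tool_pos: [0.4727, -0.0231, 0.0207]
ee_rot: [3.142, -0.0, -2.983]
wrist_force: [-0.6, -0.2, -1.3]
width: 0.0623
```

```bash
python3 -c "
from h import *
avg(4)"
```

```text
F [-0.95 -0.33 -0.86] T [0.03  0.041 0.004] pos [ 0.4727 -0.0231  0.0208] w 0.062 rot [ 3.142 -0.    -2.983] t 17.4
```

step_arm(increments="0 0 0.04 0 0 0; 0 0 0.04 0 0 0; 0 0 0 0 0 0")

```text
time: 17.7
tool_pos: [0.4727, -0.0231, 0.0199]
ee_rot: [3.142, -0.0, -2.983]
wrist_force: [-1.3, -0.1, -0.6]
width: 0.0626
```

```bash
python3 -c "
from h import *
avg(4)"
```

```text
F [-0.62 -0.17 -0.3 ] T [ 0.029  0.098 -0.012] pos [ 0.4727 -0.0231  0.02  ] w 0.0623 rot [ 3.142  0.    -2.983] t 17.9
```

The noses rest on the lugs: force rose by 1.4 N about 2 mm below first entry, with no jam, so the pins are through the holes. Easing the push off and squeezing in stages.

step_arm(increments="0 0 -0.04 0 0 0; 0 0 0 0 0 0; 0 0 0 0 0 0; 0 0 0 0 0 0", claw=-0.1)

```text
time: 18.3
tool_pos: [0.4728, -0.0231, 0.0204]
ee_rot: [3.142, 0.0, -2.983]
wrist_force: [0.1, 0.0, -0.5]
width: 0.0523
```

step_arm(increments="0 0 0 0 0 0; 0 0 0 0 0 0; 0 0 0 0 0 0; 0 0 0 0 0 0", claw=0.1)

```text
time: 18.7
tool_pos: [0.4729, -0.0231, 0.0205]
ee_rot: [-3.142, 0.0, -2.983]
wrist_force: [0.0, -0.3, 0.7]
width: 0.0427
```

step_arm(increments="0 0 0 0 0 0; 0 0 0 0 0 0; 0 0 0 0 0 0; 0 0 0 0 0 0; 0 0 0 0 0 0", claw=0.4)

```text
time: 19.2
tool_pos: [0.473, -0.023, 0.0205]
ee_rot: [3.141, 0.001, -2.983]
wrist_force: [0.2, 0.6, 0.3]
width: 0.034
```

Run:
```python
from h import *
s=avg(5); s=cv2.cvtColor(s,cv2.COLOR_RGB2BGR); cv2.imwrite("pics/s10.png",s)
m=tile(s,262,206,66,66,594,594); cv2.imwrite("pics/m10.png",cv2.convertScaleAbs(m,alpha=1.5,beta=10))
```

```text
F [0.39 0.82 0.26] T [ 0.186 -0.211  0.069] pos [ 0.473  -0.023   0.0205] w 0.034 rot [ 3.141e+00  1.000e-03 -2.983e+00] t 19.45
```

View pics/m10.png

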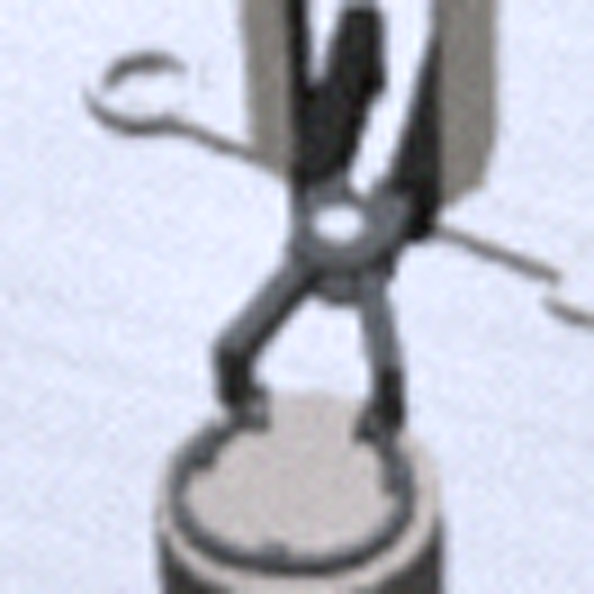

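The ring is now spread to about 36 mm between the noses (9x crop: noses at (235,390) and (385,410)), with both pins in their lugs. Lifting gently.

step_arm(increments="0 0 -0.2 0 0 0; 0 0 -0.3 0 0 0; 0 0 -0.5 0 0 0; 0 0 -0.5 0 0 0; 0 0 0 0 0 0")

```text
time: 19.95
tool_pos: [0.4734, -0.0233, 0.0364]
ee_rot: [-3.141, 0.002, -2.983]
wrist_force: [0.8, 0.4, -1.3]
width: 0.0342
```

step_arm(increments="0 0 -1 0 0 0; 0 0 -1.5 0 0 0; 0 0 -1.5 0 0 0; 0 0 -1 0 0 0; 0 0 0 0 0 0")

```text
time: 20.45
tool_pos: [0.4741, -0.0233, 0.0875]
ee_rot: [-3.14, 0.004, -2.983]
wrist_force: [0.5, -0.3, -2.4]
width: 0.0341
```

Run:
```python
from h import *
s=avg(5); s=cv2.cvtColor(s,cv2.COLOR_RGB2BGR); cv2.imwrite("pics/s11.png",s); t=cv2.cvtColor(snapshot("top"),cv2.COLOR_RGB2BGR);cv2.imwrite("pics/t11.png",t)
sd=cv2.imread("pics/scene0.png"); 
m=np.hstack([tile(s,256,180,80,100,480,600),tile(sd,416,244,66,125,317,600)]); cv2.imwrite("pics/m11.png",np.hstack([cv2.convertScaleAbs(m[:,:480],alpha=1.5,beta=10),m[:,480:]]))
```

```text
F [ 0.05  0.03 -2.28] T [0.007 0.047 0.018] pos [ 0.4724 -0.0231  0.085 ] w 0.034 rot [ 3.141e+00 -2.000e-03 -2.983e+00] t 20.7
```

View pics/m11.png

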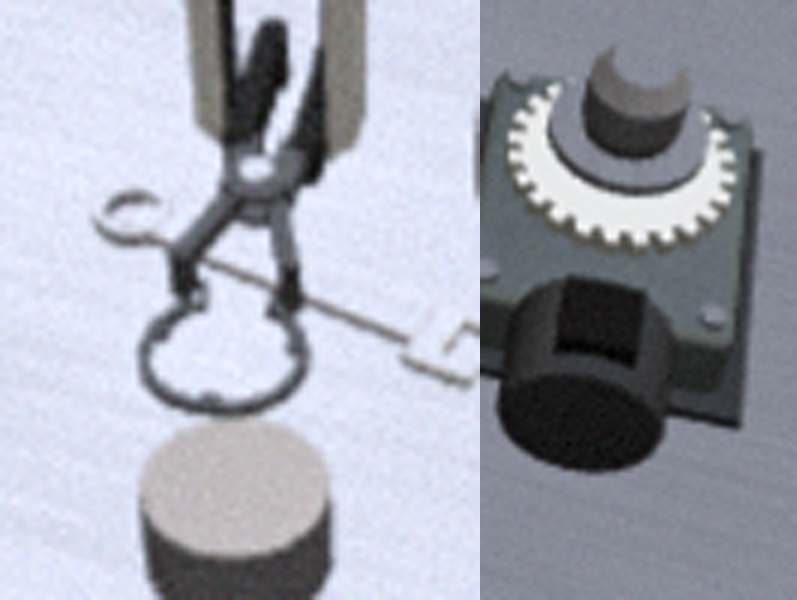

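The ring hangs level on both pins (left crop, around (224,350)), and the stand is left bare. Now I'll fit the ring's pose relative to the TCP, and the shaft axis and shim height, numerically.

```bash
cat > fit.py <<'E'
from h import *
from scipy.ndimage import map_coordinates, gaussian_filter
from scipy.optimize import minimize
def projN(n,P):
    c=calibration(n); K=c["camera_matrix"]
    q=(P-c["eye"])@R.from_euler("xyz",c["orientation"]).as_matrix()
    s=np.c_[q[:,0],-q[:,1]]/-q[:,2:]; s=s*(1+c["k1"]*(s**2).sum(1,keepdims=True)); return s*K[0,0]+K[:2,2]
def grad(im,sig=1.0):
    g=gaussian_filter(im.astype(float),sig); return np.gradient(g)
def circ(x,y,z,r,th): return np.c_[x+r*np.cos(th),y+r*np.sin(th),np.full(len(th),z)]
def edge(n,G,x,y,z,r,th):   # signed normal gradient (outside minus inside), per px
    a=projN(n,circ(x,y,z,r,th)); b=projN(n,circ(x,y,z,r+.002,th)); d=b-a; d/=np.linalg.norm(d,axis=1,keepdims=True)
    gy=map_coordinates(G[0],[a[:,1],a[:,0]],order=1); gx=map_coordinates(G[1],[a[:,1],a[:,0]],order=1)
    return gx*d[:,0]+gy*d[:,1]
E
python3 - <<'E'
from fit import *
S=np.median([cv2.imread(f"pics/{f}.png",0) for f in ("scene0","s3","s7","s10","s11")],0)
T=np.median([cv2.imread(f"pics/{f}.png",0) for f in ("top0","t3","t7","t11")],0)
GS,GT=grad(S),grad(T)
full=np.linspace(0,2*np.pi,180); e=calibration("scene")["eye"]
a0=np.arctan2(e[1]-.3,e[0]-.53); front=a0+np.linspace(-1.3,1.3,90)
def parts(p,b=(0,0)):
    x,y,s=p
    sc=[("gear",.06,.044,-1,front),("collar",.078,.032,-1,front),("sh",.105,.020,0,front),("top",.115,.013,0,front)]
    o={}
    for n,G in (("scene",GS),("top",GT)):
        for nm,z,r,sg,th in sc:
            v=edge(n,G,x,y,z+s,r,th if n=="scene" else full)
            o[n,nm]=abs(v.mean())
    return o
def score(p,n): return sum(v for k,v in parts(p).items() if n in k[0])
for n in ("scene","top","e"):
    best=max(((score((x,y,s),n),x,y,s) for x in np.arange(.518,.5441,.002) for y in np.arange(.284,.3061,.002) for s in np.arange(0,.0201,.002)))
    r=minimize(lambda p:-score(p,n),best[1:],method="Nelder-Mead",options=dict(initial_simplex=np.array(best[1:])+np.vstack([np.zeros(3),np.eye(3)*.002])))
    print(n,best,r.x.round(4),-r.fun,{k:round(v,1) for k,v in parts(r.x).items()})
# per s, best combined score
for s in np.arange(0,.0201,.0025):
    b=max(((score((x,y,s),"e"),x,y) for x in np.arange(.52,.54,.0015) for y in np.arange(.286,.304,.0015))); print(round(s,4),np.round(b,4))
E
```

```text
Traceback (most recent call last):
  File "fit.py", line 12, in edge
    a=projN(n,circ(x,y,z,r,th)); b=projN(n,circ(x,y,z,r+.002,th)); d=b-a; d/=np.linalg.norm(d,axis=1,keepdims=True)
  File "fit.py", line 5, in projN
    c=calibration(n); K=c["camera_matrix"]
ValueError: time passes only in moves, steps and waits
```

```bash
sed -i 's/^def projN/CAL={n:calibration(n) for n in ("scene","top")}\ndef projN/; s/    c=calibration(n); K=c\["camera_matrix"\]$/    c=CAL[n]; K=c["camera_matrix"]/' fit.py
cat > sh.py <<'E'
from fit import *
S=np.median([cv2.imread(f"pics/{f}.png",0) for f in ("scene0","s3","s7","s10","s11")],0)
T=np.median([cv2.imread(f"pics/{f}.png",0) for f in ("top0","t3","t7","t11")],0)
GS,GT=grad(S),grad(T)
full=np.linspace(0,2*np.pi,72); e=CAL["scene"]["eye"]
a0=np.arctan2(e[1]-.3,e[0]-.53); front=a0+np.linspace(-1.3,1.3,40)
sc=[("gear",.06,.044),("collar",.078,.032),("sh",.105,.020),("top",.115,.013)]
def parts(p,ns=("scene","top")):
    x,y,s=p
    return {(n,nm):abs(edge(n,GS if n=="scene" else GT,x,y,z+s,r,front if n=="scene" else full).mean()) for n in ns for nm,z,r in sc}
def score(p,ns): return sum(parts(p,ns).values())
for ns in (("scene",),("top",),("scene","top")):
    c=sorted(((score((x,y,s),ns),x,y,s) for x in np.arange(.52,.5421,.003) for y in np.arange(.286,.3041,.003) for s in np.arange(0,.0201,.0025)),reverse=True)[:3]
    for b in c:
        r=minimize(lambda p:-score(p,ns),b[1:],method="Nelder-Mead",options=dict(initial_simplex=np.array(b[1:])+np.vstack([np.zeros(3),np.eye(3)*.002])))
        print(ns,r.x.round(4),round(-r.fun,1),{k[0][0]+k[1]:round(float(v),1) for k,v in parts(r.x).items()})
E
python3 sh.py
```

```text
('scene',) [0.5472 0.2977 0.0194] 74.4 {'sgear': 23.5, 'scollar': 35.6, 'ssh': 7.2, 'stop': 8.1, 'tgear': 0.8, 'tcollar': 1.5, 'tsh': 3.3, 'ttop': 0.8}
('scene',) [0.5473 0.2977 0.0194] 74.4 {'sgear': 23.5, 'scollar': 35.6, 'ssh': 7.2, 'stop': 8.1, 'tgear': 0.8, 'tcollar': 1.5, 'tsh': 3.3, 'ttop': 0.8}
('scene',) [0.5474 0.2977 0.0196] 74.4 {'sgear': 23.5, 'scollar': 35.6, 'ssh': 7.2, 'stop': 8.1, 'tgear': 0.8, 'tcollar': 1.5, 'tsh': 3.4, 'ttop': 0.5}
('top',) [0.5308 0.2955 0.0092] 40.3 {'sgear': 23.6, 'scollar': 2.0, 'ssh': 3.6, 'stop': 6.2, 'tgear': 15.7, 'tcollar': 17.5, 'tsh': 3.3, 'ttop': 3.7}
('top',) [0.5308 0.2955 0.0091] 40.3 {'sgear': 23.6, 'scollar': 2.0, 'ssh': 3.6, 'stop': 6.2, 'tgear': 15.7, 'tcollar': 17.5, 'tsh': 3.3, 'ttop': 3.7}
('top',) [0.5308 0.2955 0.0092] 40.3 {'sgear': 23.6, 'scollar': 2.0, 'ssh': 3.6, 'stop': 6.2, 'tgear': 15.7, 'tcollar': 17.5, 'tsh': 3.3, 'ttop': 3.7}
('scene', 'top') [0.5314 0.2974 0.0017] 113.2 {'sgear': 26.3, 'scollar': 35.9, 'ssh': 5.3, 'stop': 5.8, 'tgear': 15.9, 'tcollar': 17.4, 'tsh': 2.9, 'ttop': 3.8}
('scene', 'top') [0.5314 0.2974 0.0017] 113.2 {'sgear': 26.3, 'scollar': 35.9, 'ssh': 5.3, 'stop': 5.8, 'tgear': 15.9, 'tcollar': 17.4, 'tsh': 2.9, 'ttop': 3.8}
('scene', 'top') [0.5314 0.2974 0.0017] 113.2 {'sgear': 26.3, 'scollar': 35.9, 'ssh': 5.3, 'stop': 5.8, 'tgear': 15.9, 'tcollar': 17.4, 'tsh': 2.9, 'ttop': 3.8}
```

The combined fit gives the shaft axis at about (0.5314, 0.2974) with s about 2 mm. Carrying the ring to hover above the shaft.

step_arm(increments="0 0 -1 0 0 0; 0 0 -1.5 0 0 0; 0 0 -1.5 0 0 0; 0 0 -1 0 0 0; -0.05 1 0 0 0 0")

```text
time: 21.25
tool_pos: [0.473, -0.0138, 0.1375]
ee_rot: [-3.14, 0.004, -2.985]
wrist_force: [-0.5, 0.9, -1.9]
width: 0.0339
```

step_arm(increments="-0.12 2 0 0 0 0; -0.17 3 0 0 0 0; -0.2 3.5 0 0 0 0; -0.2 3.5 0 0 0 0; -0.2 3.5 0 0 0 0")

```text
time: 21.75
tool_pos: [0.4549, 0.1432, 0.1346]
ee_rot: [3.141, -0.001, -2.983]
wrist_force: [0.5, 0.6, -0.9]
width: 0.0342
```

step_arm(increments="-0.2 3.5 0 0 0 0; -0.2 3.5 0 0 0 0; -0.17 3 0 0 0 0; -0.12 2.2 0 0 0 0; -0.06 1.5 0 0 0 0")

```text
time: 22.25
tool_pos: [0.4405, 0.2797, 0.1344]
ee_rot: [3.141, -0.002, -2.981]
wrist_force: [0.0, 0.6, -0.6]
width: 0.0339
```

step_arm(increments="0 0.5 0 0 0 0; 0 0 0.5 0 0 0; 0 0 0.5 0 0 0; 0 0 0 0 0 0; 0 0 0 0 0 0")

```text
time: 22.75
tool_pos: [0.4411, 0.2818, 0.125]
ee_rot: [-3.141, -0.001, -2.985]
wrist_force: [-0.3, -0.6, -1.4]
width: 0.0341
```

Run:
```python
from h import *
s=avg(5); cv2.imwrite("pics/s12.png",cv2.cvtColor(s,cv2.COLOR_RGB2BGR)); t=cv2.cvtColor(snapshot("top"),cv2.COLOR_RGB2BGR);cv2.imwrite("pics/t12.png",t)
```

```text
F [-0.02 -0.11 -1.78] T [0.019 0.063 0.012] pos [0.4413 0.2823 0.1256] w 0.0341 rot [ 3.141e+00  1.000e-03 -2.984e+00] t 23.0
```

```bash
cat > ringfit.py <<'E'
from fit import *
H=.0225
def ringpts(r,a=.17,n=50,lim=2.3):
    P=[]
    for sg in (1,-1):
        th=np.linspace(.12,lim,n); x=r*np.cos(th)-H; y=r*np.sin(th)
        c,s=np.cos(a),np.sin(a); X=x*c+y*s+H; Y=-x*s+y*c   # open outward: half rotates so far end moves +y
        P.append(np.c_[X,sg*Y])
    return np.vstack(P)
def sc(I,n,c,psi,zz,p,lim):
    f,l,yaw=p; ph=psi+np.pi+yaw
    v=[]
    for r in (.0232,.0195,.0275):
        q=ringpts(r,lim=lim); X=c[0]+(f)*np.cos(psi+np.pi)-l*np.sin(psi+np.pi)+q[:,0]*np.cos(ph)-q[:,1]*np.sin(ph); Y=c[1]+f*np.sin(psi+np.pi)+l*np.cos(psi+np.pi)+q[:,0]*np.sin(ph)+q[:,1]*np.cos(ph)
        a=projN(n,np.c_[X,Y,np.full(len(X),zz)]); v.append(map_coordinates(I,[a[:,1],a[:,0]],order=1))
    return np.minimum((v[1]+v[2])/2-v[0],40).mean()
def fitr(I,n,c,psi,zz,lim,yaw0=0):
    I=gaussian_filter(I.astype(float),.6)
    b=max((sc(I,n,c,psi,zz,(f,l,yaw0),lim),f,l) for f in np.arange(.085,.1051,.001) for l in np.arange(-.008,.0081,.001))
    r=minimize(lambda p:-sc(I,n,c,psi,zz,p,lim),[b[1],b[2],yaw0],method="Nelder-Mead",options=dict(initial_simplex=np.array([b[1],b[2],yaw0])+np.vstack([np.zeros(3),np.diag([.001,.001,.04])])))
    return r.x.round(4),-r.fun
E
cat > rf.py <<'E'
from ringfit import *
for im,n,c,psi,z in (("s11","scene",(.4724,-.0231),-2.983,.085),("t11","top",(.4724,-.0231),-2.983,.085),("s12","scene",(.4413,.2823),-2.984,.1256),("t12","top",(.4413,.2823),-2.984,.1256)):
    I=cv2.imread(f"pics/{im}.png",0)
    for lim in (1.4,2.2): print(im,lim,fitr(I,n,c,psi,z+.0215,lim))
E
python3 rf.py
```

```text
s11 1.4 (array([0.1059, 0.0021, 0.0198]), np.float64(39.41986252539928))
s11 2.2 (array([0.106 , 0.0022, 0.0712]), np.float64(39.48229151103056))
t11 1.4 (array([ 0.0996,  0.0009, -0.033 ]), np.float64(21.56606585148476))
t11 2.2 (array([ 0.0997,  0.0008, -0.0348]), np.float64(20.10843962787188))
s12 1.4 (array([ 1.053e-01,  4.000e-04, -1.000e-04]), np.float64(39.02818197511004))
s12 2.2 (array([ 0.1055,  0.0005, -0.0098]), np.float64(39.32821082687208))
t12 1.4 (array([ 0.0994, -0.0006,  0.0111]), np.float64(24.978945772371297))
t12 2.2 (array([ 0.0996, -0.0001,  0.0923]), np.float64(23.660143313702584))
```

```bash
cat > joint.py <<'E'
from ringfit import *
def val(I,n,c,psi,p,r,lim,a):
    f,l,z,yaw,pit,rol=p; q=ringpts(r,lim=lim,a=a); q=np.c_[q,np.zeros(len(q))]
    A=R.from_euler("ZYX",[psi+np.pi+yaw,pit,rol]); B=R.from_euler("Z",[psi+np.pi])
    P=A.apply(q)+B.apply([[f,l,0]])+[c[0],c[1],z]
    u=projN(n,P); return map_coordinates(I,[u[:,1],u[:,0]],order=1)
def run(pairs,c,psi,z0,a=.17,w=(.005,.005,.01,.1,.1,.1)):
    Is=[(gaussian_filter(np.asarray(I,float),.6),n) for I,n in pairs]
    def cost(p):
        t=0
        for I,n in Is:
            lim=2.1 if n=="scene" else 1.4
            v=[val(I,n,c,psi,p,r,lim,a) for r in (.0232,.0195,.0275)]
            t-=np.minimum((v[1]+v[2])/2-v[0],40).mean()
        return t+20*(p[3]**2+p[4]**2+p[5]**2)
    p=np.array([.1,0,z0-.004,0,0,0])
    for _ in range(3):
        r=minimize(cost,p,method="Nelder-Mead",options=dict(maxiter=700,initial_simplex=p+np.vstack([np.zeros(6),np.diag([.002,.002,.003,.04,.04,.04])]))); p=r.x
    return p.round(4),round(r.fun,2)
if __name__=="__main__":
    for k,c,psi,z in ((11,(.4724,-.0231),-2.983,.085),(12,(.4413,.2823),-2.984,.1256)):
        for a in (.15,.17): print(k,a,run([(cv2.imread(f"pics/s{k}.png",0),"scene"),(cv2.imread(f"pics/t{k}.png",0),"top")],c,psi,z+.0215,a), "z nominal",z+.0215)
    # stand as a check of the camera biases
    full=np.linspace(0,2*np.pi,72)
    GS,GT=grad(cv2.imread("pics/s12.png",0)),grad(cv2.imread("pics/t12.png",0))
    for n,G in (("scene",GS),("top",GT)):
        r=minimize(lambda p:-abs(edge(n,G,p[0],p[1],.04,.034,full).mean()),[.571,-.006],method="Nelder-Mead",options=dict(initial_simplex=[[.571,-.006],[.574,-.006],[.571,-.003]])); print("stand",n,r.x.round(4),r.fun)
E
python3 joint.py
```

```text
11 0.15 (array([ 0.1007,  0.0007,  0.1016,  0.0086,  0.0261, -0.0051]), np.float64(-60.99)) z nominal 0.10650000000000001
11 0.17 (array([0.1003, 0.0005, 0.1012, 0.0018, 0.0251, 0.0188]), np.float64(-60.94)) z nominal 0.10650000000000001
12 0.15 (array([0.1004, 0.0004, 0.1429, 0.0082, 0.036 , 0.0147]), np.float64(-64.54)) z nominal 0.14709999999999998
12 0.17 (array([ 0.1003,  0.0007,  0.1426,  0.0117,  0.0341, -0.015 ]), np.float64(-64.13)) z nominal 0.14709999999999998
stand scene [ 0.5701 -0.0051] -3.9779621583050786
stand top [ 0.574  -0.0066] -2.149406324817706
```

```bash
cat > chk.py <<'E'
from joint import *
import ringfit
# ring lying on the stand: use c=(.4735,-.0228), yaw .158, relaxed a=-.02, z .042; per camera f,l
for k,n in (("scene0","scene"),("s3","scene"),("top0","top")):
    I=gaussian_filter(cv2.imread(f"pics/{k}.png",0).astype(float),.6)
    for r0,zz in ((.0232,.042),(.0225,.043)):
        def cost(p):
            v=[val(I,n,(.5,-.02),.158-np.pi,(p[0],p[1],zz,p[2],0,0),r,2.2,-.02) for r in (r0,r0-.004,r0+.004)]
            return -np.minimum((v[1]+v[2])/2-v[0],60).mean()
        b=min((cost((f,l,0)),f,l) for f in np.arange(.062,.085,.001) for l in np.arange(-.008,.0081,.001))
        p0=np.array([b[1],b[2],0]); r=minimize(cost,p0,method="Nelder-Mead",options=dict(initial_simplex=p0+np.vstack([np.zeros(3),np.diag([.001,.001,.04])])))
        f,l,yw=r.x; ph=.158; print(k,r0,"centre",round(.5+f*np.cos(ph)-l*np.sin(ph),4),round(-.02+f*np.sin(ph)+l*np.cos(ph),4),"yaw",round(ph+yw,3),round(r.fun,1))
E
python3 chk.py
```

```text
scene0 0.0232 centre 0.5735 -0.0058 yaw -0.197 -31.4
scene0 0.0225 centre 0.5752 -0.0054 yaw 0.188 -31.5
s3 0.0232 centre 0.5736 -0.0059 yaw 0.152 -32.7
s3 0.0225 centre 0.575 -0.0056 yaw 0.541 -33.2
top0 0.0232 centre 0.5732 -0.0067 yaw 0.442 -18.6
top0 0.0225 centre 0.5737 -0.0064 yaw 0.221 -18.8
```

step_arm(increments="0 0 0 0 -0.02 0; 0 0 0 0 -0.02 0; 0.57 0.02 0 0 0 0; 0 0 0 0 0 0; 0 0 0 0 0 0")

```text
time: 23.55
tool_pos: [0.4352, 0.2821, 0.1253]
ee_rot: [3.141, 0.04, -2.983]
wrist_force: [0.2, 0.3, -2.5]
width: 0.0341
```

```bash
cat > look.py <<'E'
import sys
from joint import *
k=sys.argv[1]; a=float(sys.argv[2]); 
s=[];P=[];F=[]
for i in range(4):
    s.append(snapshot("scene")); o=get_obs(); P.append(o["tool_pos"]);F.append(o["wrist_force"])
t=[snapshot("top") for i in range(2)]
sm,tm=np.mean(s,0).astype(np.uint8),np.mean(t,0).astype(np.uint8)
cv2.imwrite(f"pics/s{k}.png",cv2.cvtColor(sm,cv2.COLOR_RGB2BGR)); cv2.imwrite(f"pics/t{k}.png",cv2.cvtColor(tm,cv2.COLOR_RGB2BGR))
c=np.mean(P,0); psi=o["ee_rot"][2]
p,f=run([(cv2.imread(f"pics/s{k}.png",0),"scene"),(cv2.imread(f"pics/t{k}.png",0),"top")],c,psi,c[2]+.018,a)
ph=psi+np.pi; ctr=np.array([c[0]+p[0]*np.cos(ph)-p[1]*np.sin(ph),c[1]+p[0]*np.sin(ph)+p[1]*np.cos(ph)])
ax=np.array([.5314,.2974]); want=ax+.0025*np.array([np.cos(ph+p[3]),np.sin(ph+p[3])]); d=want-ctr
print("t",o["time"],"tcp",c.round(4),"rot",o["ee_rot"].round(3),"F",np.mean(F,0).round(2),"w",round(o["width"],4)); print("fit f,l,z,yaw,pit,rol",p,f,"ring",ctr.round(4),"move tool mm",(d@[np.cos(psi),np.sin(psi)]*1e3).round(2),(d@[np.sin(psi),-np.cos(psi)]*1e3).round(2))
E
python3 look.py 13 .17
```

```text
t 23.75 tcp [0.4355 0.2821 0.1252] rot [ 3.142  0.04  -2.983] F [ 0.16 -0.18 -2.  ] w 0.0339
fit f,l,z,yaw,pit,rol [ 0.0996  0.0005  0.146   0.0223 -0.0401  0.014 ] -67.98 ring [0.5337 0.2982] move tool mm -0.06 -0.4
```

step_arm(increments="0 -0.04 0 0 0 0; 0.04 0 1 0 0 0; 0.04 0 1 0 0 0; 0.02 0 0.5 0 0 0; 0 0 0 0 0 0")

```text
time: 24.35
tool_pos: [0.4344, 0.281, 0.0982]
ee_rot: [-3.141, 0.037, -2.983]
wrist_force: [-0.0, 0.1, -2.6]
width: 0.0342
```

```bash
python3 look.py 14 .17
```

```text
t 24.55 tcp [0.4354 0.2816 0.0999] rot [ 3.141  0.041 -2.983] F [ 0.04  0.03 -1.64] w 0.0338
fit f,l,z,yaw,pit,rol [ 0.1003  0.0012  0.1208  0.021  -0.02    0.03  ] -61.98 ring [0.5342 0.2986] move tool mm 0.48 -0.66
```

step_arm(increments="0.03 -0.04 0 0 0 0; 0.02 0 0.5 0 0 0; 0.01 0 0.3 0 0 0; 0 0 0 0 0 0")

```text
time: 25.05
tool_pos: [0.4347, 0.2809, 0.0912]
ee_rot: [-3.141, 0.038, -2.983]
wrist_force: [0.3, 0.1, -2.5]
width: 0.034
```

```bash
python3 look.py 15 .17
```

```text
t 25.25 tcp [0.4351 0.2811 0.0919] rot [ 3.141  0.04  -2.983] F [-0.53 -0.23 -1.96] w 0.0342
fit f,l,z,yaw,pit,rol [ 0.0998  0.0007  0.1128  0.0515  0.0254 -0.0078] -63.3 ring [0.5336 0.2975] move tool mm -0.34 0.32
```

step_arm(increments="0.004 0 0.1 0 0 0; 0.004 0 0.1 0 0 0; 0.004 0 0.1 0 0 0; 0 0 0 0 0 0")

```text
time: 25.75
tool_pos: [0.4351, 0.2811, 0.0888]
ee_rot: [-3.142, 0.04, -2.983]
wrist_force: [0.4, 0.4, -2.1]
width: 0.0339
```

```bash
python3 -c "
from h import *
avg(4)"
```

```text
F [ 0.   -0.44 -2.1 ] T [ 0.034  0.057 -0.026] pos [0.4352 0.2812 0.0891] w 0.0339 rot [ 3.142  0.04  -2.983] t 25.95
```

step_arm(increments="0.004 0 0.1 0 0 0; 0.004 0 0.1 0 0 0; 0 0 0 0 0 0")

```text
time: 26.25
tool_pos: [0.4351, 0.2811, 0.0869]
ee_rot: [-3.142, 0.04, -2.983]
wrist_force: [0.4, -0.7, -2.1]
width: 0.0337
```

```bash
python3 -c "
from h import *
avg(4)"
```

```text
F [-0.1   0.12 -1.8 ] T [ 0.041  0.069 -0.026] pos [0.4352 0.2812 0.0871] w 0.0341 rot [ 3.141  0.04  -2.983] t 26.45
```

step_arm(increments="0.004 0 0.1 0 0 0; 0.004 0 0.1 0 0 0; 0 0 0 0 0 0")

```text
time: 26.75
tool_pos: [0.4351, 0.2811, 0.0849]
ee_rot: [-3.142, 0.04, -2.983]
wrist_force: [0.5, 0.5, -1.5]
width: 0.034
```

```bash
python3 -c "
from h import *
avg(4)"
```

```text
F [-0.46  0.01 -1.71] T [0.037 0.071 0.002] pos [0.4352 0.2812 0.0851] w 0.034 rot [ 3.142  0.04  -2.983] t 26.95
```

step_arm(increments="0.004 0 0.1 0 0 0; 0.004 0 0.1 0 0 0; 0 0 0 0 0 0")

```text
time: 27.25
tool_pos: [0.4351, 0.2811, 0.0829]
ee_rot: [-3.142, 0.04, -2.983]
wrist_force: [-0.4, -0.0, -2.7]
width: 0.0339
```

```bash
python3 look.py 16 .17
```

```text
t 27.45 tcp [0.4352 0.2812 0.0831] rot [ 3.141  0.04  -2.983] F [-0.19  0.02 -1.81] w 0.0343
fit f,l,z,yaw,pit,rol [ 0.0998  0.0004  0.1044  0.1137  0.0384 -0.0074] -64.11 ring [0.5337 0.2973] move tool mm -0.21 0.78
```

step_arm(increments="0.006 0.01 0.15 0 0 0; 0.006 0 0.15 0 0 0; 0.006 0 0.15 0 0 0; 0 0 0 0 0 0")

```text
time: 27.95
tool_pos: [0.435, 0.2812, 0.0782]
ee_rot: [-3.141, 0.039, -2.983]
wrist_force: [-0.9, -1.2, -1.3]
width: 0.0341
```

```bash
python3 -c "
from h import *
avg(4)"
```

```text
F [ 0.2   0.05 -1.94] T [ 0.028  0.096 -0.015] pos [0.4352 0.2813 0.0785] w 0.034 rot [ 3.141  0.04  -2.983] t 28.15
```

step_arm(increments="0.006 0 0.15 0 0 0; 0.006 0 0.15 0 0 0; 0.006 0 0.15 0 0 0; 0 0 0 0 0 0")

```text
time: 28.55
tool_pos: [0.435, 0.2812, 0.0737]
ee_rot: [-3.141, 0.039, -2.983]
wrist_force: [0.8, -0.9, -2.2]
width: 0.0344
```

```bash
python3 look.py 17 .17
```

```text
t 28.75 tcp [0.4352 0.2812 0.074 ] rot [ 3.141  0.04  -2.983] F [-0.24  0.05 -2.17] w 0.0341
fit f,l,z,yaw,pit,rol [ 0.0997  0.0001  0.0958  0.0537  0.0304 -0.0182] -70.64 ring [0.5336 0.297 ] move tool mm -0.35 0.83
```

step_arm(increments="0.006 0.02 0.15 0 0 0; 0.006 0 0.15 0 0 0; 0.006 0 0.15 0 0 0; 0.006 0 0.15 0 0 0; 0 0 0 0 0 0")

```text
time: 29.35
tool_pos: [0.435, 0.2814, 0.0677]
ee_rot: [-3.141, 0.039, -2.983]
wrist_force: [-0.8, 0.0, -2.0]
width: 0.0339
```

```bash
python3 -c "
from h import *
avg(5)"
```

```text
F [-0.17  0.22 -1.65] T [ 0.017  0.07  -0.001] pos [0.4352 0.2815 0.0681] w 0.0341 rot [ 3.141  0.04  -2.983] t 29.6
```

step_arm(increments="0.004 0 0.1 0 0 0; 0 0 0 0 0 0; 0 0 0 0 0 0")

```text
time: 29.9
tool_pos: [0.4352, 0.2815, 0.0671]
ee_rot: [3.142, 0.04, -2.983]
wrist_force: [-0.5, -0.2, -1.6]
width: 0.0336
```

```bash
python3 -c "
from h import *
avg(5)"
```

```text
F [-0.13 -0.23 -2.21] T [0.011 0.054 0.005] pos [0.4352 0.2815 0.0671] w 0.034 rot [ 3.141  0.04  -2.983] t 30.15
```

step_arm(increments="0.003 0 0.08 0 0 0; 0.003 0 0.08 0 0 0; 0 0 0 0 0 0")

```text
time: 30.45
tool_pos: [0.435, 0.2814, 0.0653]
ee_rot: [-3.142, 0.04, -2.983]
wrist_force: [1.0, -0.3, -1.9]
width: 0.0341
```

```bash
python3 -c "
from h import *
avg(5)"
```

```text
F [-0.25  0.07 -1.73] T [0.038 0.081 0.004] pos [0.4352 0.2815 0.0655] w 0.0341 rot [ 3.142  0.04  -2.983] t 30.7
```

step_arm(increments="0.003 0 0.08 0 0 0; 0 0 0 0 0 0")

```text
time: 30.9
tool_pos: [0.4351, 0.2814, 0.0646]
ee_rot: [3.142, 0.04, -2.983]
wrist_force: [0.3, 0.5, -2.2]
width: 0.034
```

```bash
python3 -c "
from h import *
avg(5)"
```

```text
F [-0.05 -0.01 -1.47] T [ 0.039  0.07  -0.016] pos [0.4352 0.2815 0.0647] w 0.034 rot [ 3.142  0.04  -2.983] t 31.15
```

step_arm(increments="0.003 0 0.08 0 0 0; 0 0 0 0 0 0")

```text
time: 31.35
tool_pos: [0.4351, 0.2814, 0.0638]
ee_rot: [-3.142, 0.04, -2.983]
wrist_force: [0.2, -0.3, -1.3]
width: 0.0337
```

```bash
python3 -c "
from h import *
avg(5)"
```

```text
F [-0.09 -0.3  -2.11] T [ 0.013  0.059 -0.001] pos [0.4352 0.2815 0.0639] w 0.034 rot [ 3.141  0.04  -2.983] t 31.6
```

step_arm(increments="0.003 0 0.08 0 0 0; 0 0 0 0 0 0")

```text
time: 31.8
tool_pos: [0.4351, 0.2815, 0.063]
ee_rot: [3.142, 0.04, -2.983]
wrist_force: [0.0, -1.1, -2.1]
width: 0.034
```

```bash
python3 -c "
from h import *
avg(5)"
```

```text
F [ 0.21  0.12 -2.23] T [ 0.024  0.087 -0.012] pos [0.4352 0.2815 0.0631] w 0.034 rot [ 3.142  0.04  -2.983] t 32.05
```

step_arm(increments="0.003 0 0.07 0 0 0; 0 0 0 0 0 0")

```text
time: 32.25
tool_pos: [0.4351, 0.2815, 0.0623]
ee_rot: [3.142, 0.04, -2.983]
wrist_force: [-0.5, 0.3, -1.7]
width: 0.0341
```

```bash
python3 -c "
from h import *
avg(6)"
```

```text
F [ 0.23 -0.36 -1.81] T [0.016 0.059 0.006] pos [0.4352 0.2815 0.0624] w 0.034 rot [ 3.142  0.04  -2.983] t 32.55
```

step_arm(increments="0.003 0 0.07 0 0 0; 0 0 0 0 0 0")

```text
time: 32.75
tool_pos: [0.4352, 0.2815, 0.0616]
ee_rot: [3.142, 0.04, -2.983]
wrist_force: [-0.9, -0.3, -1.8]
width: 0.0337
```

```bash
python3 -c "
from h import *
avg(6)"
```

```text
F [ 0.18  0.03 -1.81] T [0.039 0.051 0.021] pos [0.4352 0.2815 0.0617] w 0.0341 rot [ 3.142  0.04  -2.983] t 33.05
```

step_arm(increments="0.001 0 0.03 0 0 0; 0 0 0 0 0 0")

```text
time: 33.25
tool_pos: [0.4352, 0.2815, 0.0615]
ee_rot: [3.141, 0.04, -2.983]
wrist_force: [0.8, -1.1, -1.8]
width: 0.0344
```

step_arm(increments="0.001 0 0.03 0 0 0; 0 0 0 0 0 0")

```text
time: 33.45
tool_pos: [0.4352, 0.2815, 0.0612]
ee_rot: [3.142, 0.04, -2.983]
wrist_force: [-0.7, -0.5, -0.4]
width: 0.0341
```

step_arm(increments="0.001 0 0.03 0 0 0; 0 0 0 0 0 0")

```text
time: 33.65
tool_pos: [0.4353, 0.2815, 0.061]
ee_rot: [3.141, 0.04, -2.983]
wrist_force: [-1.0, 0.1, -0.9]
width: 0.0341
```

step_arm(increments="0 0 0 0 0 0")

```text
time: 33.75
tool_pos: [0.4352, 0.2815, 0.061]
ee_rot: [3.141, 0.04, -2.983]
wrist_force: [-1.1, 0.1, 0.1]
width: 0.0341
```

```bash
python3 -c "
from h import *
avg(3)"
```

```text
F [-0.63  0.09 -0.15] T [ 0.005  0.093 -0.032] pos [0.4352 0.2815 0.0609] w 0.0339 rot [ 3.141  0.04  -2.983] t 33.9
```

Contact: Fz rose from -1.85 to about -0.2 N, so the ring rests on the collar with about 1.7 N at rep. z 0.061. Contact works out at s of about 3 mm, in line with the camera estimate. I'll ease off 0.3 mm and let the ring close in stages, drawing back along the pliers axis by about 5.5 mm as the lugs and pins move relative to each other.

step_arm(increments="0 0 -0.03 0 0 0; 0 0 0 0 0 0")

```text
time: 34.1
tool_pos: [0.4352, 0.2815, 0.0611]
ee_rot: [3.141, 0.04, -2.983]
wrist_force: [-1.0, -0.2, -1.1]
width: 0.0341
```

step_arm(increments="0.04 0 -0.002 0 0 0; 0.04 0 -0.002 0 0 0; 0 0 0 0 0 0", claw=0.2)

```text
time: 34.4
tool_pos: [0.4345, 0.2814, 0.0611]
ee_rot: [3.141, 0.04, -2.983]
wrist_force: [0.6, -0.6, -1.3]
width: 0.038
```

step_arm(increments="0.06 0 -0.002 0 0 0; 0.06 0 -0.002 0 0 0; 0 0 0 0 0 0", claw=0.08)

```text
time: 34.7
tool_pos: [0.4332, 0.2812, 0.0611]
ee_rot: [3.142, 0.04, -2.983]
wrist_force: [0.0, 0.4, -1.9]
width: 0.0439
```

step_arm(increments="0 0 0 0 0 0")

```text
time: 34.8
tool_pos: [0.4332, 0.2812, 0.0611]
ee_rot: [3.141, 0.04, -2.983]
wrist_force: [0.2, -0.3, -1.9]
width: 0.044
```

```bash
python3 -c "
from h import *
avg(2)"
```

```text
F [-0.14  0.1  -0.74] T [0.07  0.03  0.007] pos [0.4331 0.2812 0.0611] w 0.0437 rot [ 3.142  0.04  -2.983] t 34.9
```

step_arm(increments="0.05 0 -0.002 0 0 0; 0.05 0 -0.002 0 0 0; 0 0 0 0 0 0", claw=-0.04)

```text
time: 35.2
tool_pos: [0.4322, 0.281, 0.0611]
ee_rot: [3.142, 0.04, -2.983]
wrist_force: [0.3, -0.3, -1.5]
width: 0.0494
```

step_arm(increments="0.05 0 -0.002 0 0 0; 0.05 0 -0.002 0 0 0; 0 0 0 0 0 0", claw=-0.14)

```text
time: 35.5
tool_pos: [0.4317, 0.281, 0.0613]
ee_rot: [3.141, 0.041, -2.983]
wrist_force: [0.7, 0.7, -1.9]
width: 0.0542
```

step_arm(increments="0 0 0 0 0 0")

```text
time: 35.6
tool_pos: [0.4317, 0.281, 0.0613]
ee_rot: [3.141, 0.041, -2.983]
wrist_force: [2.3, 0.2, -1.9]
width: 0.054
```

```bash
python3 -c "
from h import *
avg(3)"
```

```text
F [ 1.75  0.64 -1.15] T [ 0.159 -0.414 -0.005] pos [0.4317 0.2809 0.0613] w 0.0541 rot [ 3.141  0.041 -2.983] t 35.75
```

step_arm(increments="-0.03 0 0 0 0 0; 0 0 0 0 0 0; 0 0 0 0 0 0", claw=-0.22)

```text
time: 36.05
tool_pos: [0.431, 0.2808, 0.0609]
ee_rot: [-3.141, 0.039, -2.983]
wrist_force: [-0.4, -0.2, -1.5]
width: 0.0577
```

step_arm(increments="0 0 0 0 0 0; 0 0 0 0 0 0; 0 0 0 0 0 0", claw=-0.27)

```text
time: 36.35
tool_pos: [0.4313, 0.2809, 0.061]
ee_rot: [3.142, 0.04, -2.983]
wrist_force: [0.0, -0.2, -1.7]
width: 0.06
```

Run:
```python
from h import *
s=avg(3); s=cv2.cvtColor(s,cv2.COLOR_RGB2BGR); cv2.imwrite("pics/s18.png",s); t=cv2.cvtColor(snapshot("top"),cv2.COLOR_RGB2BGR); cv2.imwrite("pics/t18.png",t)
g=cv2.cvtColor(s,cv2.COLOR_BGR2GRAY)
print(proj("scene",[.5314-.027*.9875,.2974-.027*.157,.083]))
for v in range(238,282): print(v,g[v,434:464])
```

```text
F [-0.55 -0.36 -1.37] T [0.034 0.07  0.011] pos [0.4313 0.2808 0.061 ] w 0.0598 rot [ 3.142  0.04  -2.983] t 36.5
[446.68412183 260.15512759]
238 [148 152 147 133 135 135 122  36  33  30  38  49  57  63  61  60  61  64
  61  61  54  46  30  16  36  99 141 149 146 146]
239 [150 148 149 146 147 149 147  71  19  24  43  40  38  40  44  54  53  54
  47  41  40  65  79  64  77 132 145 147 144 145]
240 [148 146 148 148 152 145 150 121  43  25  50  54  45  43  34  32  32  40
  45  45  44 108 130 127 129 148 145 141 147 147]
241 [149 147 148 147 150 149 150 146  93  34  55  62  61  56  53  36  33  50
  53  52  63 140 149 152 150 151 147 147 147 147]
242 [154 147 151 144 144 146 148 148 134  68  58  62  60  66  58  42  41  60
  64  63  83 144 150 147 149 151 148 149 146 149]
243 [146 150 152 146 152 152 149 149 144  78  61  60  63  59  56  36  40  59
  62  73 117 146 144 146 149 145 149 150 147 149]
244 [146 147 146 150 148 144 148 147 143  78  59  63  60  69  72  48  39  61
  58  76 122 148 150 146 149 146 144 145 147 147]
245 [147 142 143 147 150 145 148 149 144  68  60  59  66  98 123  92 
[... 3929 characters left out ...]
 58  37  36  37
  48  82  73  74  57  54  92 138 152 150 165 221]
277 [ 73 128 149 148 124  92  55  39  41  51  51  58  61  62  62  49  51  56
  58  72  56  48  51  80 133 150 152 141 161 236]
278 [ 68  80 116 142 144 130 121  95  53  41  41  39  41  48  49  49  44  49
  45  47  48  85 128 137 148 147 142 127 185 242]
279 [151  64  66  98 127 137 144 136 121  96  72  56  52  43  39  39  43  44
  56  67  87 134 152 153 148 140 115 151 230 241]
280 [228 149  84  61  75  93 124 143 150 143 134 125 130 121 118  98 123 120
 131 130 132 148 153 145 135 106 117 204 241 239]
281 [241 232 217 115  67  63  77 104 130 134 142 146 151 150 141 136 145 145
 152 149 143 140 118 108  92 117 197 236 240 239]
```

Run:
```python
from joint import *
c=(.4313,.2808); psi=-2.983
I=[(cv2.imread("pics/s18.png",0),"scene"),(cv2.imread("pics/t18.png",0),"top")]
for a in (-.02,0,.03,.06,.12): 
    p,f=run(I,c,psi,.087,a); ph=psi+np.pi; print(a,p,f,"ring-axis mm",(1e3*np.array([c[0]+p[0]*np.cos(ph)-p[1]*np.sin(ph)-.5314,c[1]+p[0]*np.sin(ph)+p[1]*np.cos(ph)-.2974])).round(1))
s=I[0][0] if 0 else cv2.imread("pics/s18.png"); t=cv2.imread("pics/t18.png")
m=np.hstack([tile(s,412,226,66,66,528,528),tile(t,180,228,34,66,272,528)]); cv2.imwrite("pics/m18.png",cv2.convertScaleAbs(m,alpha=1.3,beta=5))
```

```text
-0.02 [ 0.102   0.001   0.085  -0.0894  0.0283  0.0229] -44.84 ring-axis mm [0.5 0.5]
0 [ 0.1017  0.0011  0.0845 -0.0885 -0.0018  0.016 ] -45.12 ring-axis mm [0.1 0.5]
0.03 [ 0.1011  0.0008  0.0838  0.0021 -0.0292 -0.0045] -43.94 ring-axis mm [-0.4  0.2]
0.06 [ 0.1007  0.0006  0.0847  0.0842  0.0138 -0.0515] -40.17 ring-axis mm [-0.8 -0.1]
0.12 [ 0.1    -0.0003  0.0871  0.1945  0.169  -0.1689] -33.54 ring-axis mm [-1.3 -1.1]
```

View pics/m18.png

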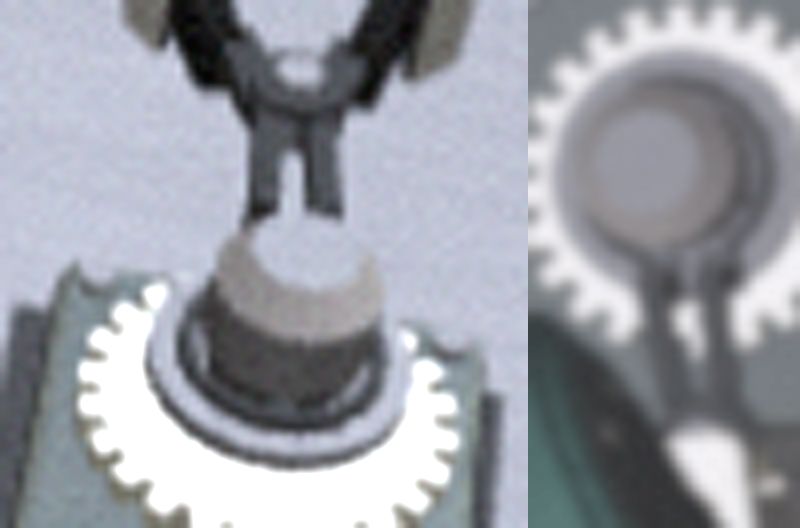

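The last crop shows the ring closed round the shaft on the collar; the fit gives spread about 0 and its centre within 0.5 mm of the axis. Forces are near weight only. Now I'll centre the pins a little and draw them out slowly.

step_arm(increments="0.05 0 -0.02 0 0 0; 0 0 0 0 0 0")

```text
time: 36.75
tool_pos: [0.4311, 0.2808, 0.0613]
ee_rot: [3.142, 0.04, -2.983]
wrist_force: [0.5, 0.0, -1.6]
width: 0.0603
```

step_arm(increments="-0.002 0 -0.05 0 0 0; -0.002 0 -0.05 0 0 0; 0 0 0 0 0 0")

```text
time: 37.05
tool_pos: [0.431, 0.2808, 0.0623]
ee_rot: [3.142, 0.04, -2.983]
wrist_force: [0.1, -0.6, -1.6]
width: 0.0603
```

```bash
python3 -c "
from h import *
avg(3)"
```

```text
F [ 0.11 -0.05 -1.41] T [ 0.037  0.02  -0.008] pos [0.431  0.2808 0.0622] w 0.0601 rot [-3.142  0.04  -2.983] t 37.2
```

step_arm(increments="-0.002 0 -0.05 0 0 0; -0.002 0 -0.05 0 0 0; 0 0 0 0 0 0")

```text
time: 37.5
tool_pos: [0.4311, 0.2809, 0.0634]
ee_rot: [3.141, 0.04, -2.983]
wrist_force: [0.3, -0.0, -2.4]
width: 0.0603
```

step_arm(increments="0 0 0 0 0 0")

```text
time: 37.6
tool_pos: [0.431, 0.2808, 0.0633]
ee_rot: [3.142, 0.04, -2.983]
wrist_force: [0.3, 0.5, -1.9]
width: 0.0599
```

```bash
python3 -c "
from h import *
avg(2)"
```

```text
F [-0.28  0.21 -1.62] T [0.016 0.032 0.001] pos [0.431  0.2808 0.0632] w 0.0602 rot [ 3.142  0.04  -2.983] t 37.7
```

step_arm(increments="-0.002 0 -0.05 0 0 0; -0.002 0 -0.05 0 0 0; 0 0 0 0 0 0")

```text
time: 38.0
tool_pos: [0.4311, 0.2809, 0.0644]
ee_rot: [3.141, 0.04, -2.983]
wrist_force: [0.0, 1.3, -1.8]
width: 0.0596
```

```bash
python3 -c "
from h import *
avg(2)"
```

```text
F [ 0.13  0.49 -1.67] T [0.023 0.042 0.021] pos [0.4311 0.2808 0.0644] w 0.0599 rot [ 3.141  0.04  -2.983] t 38.1
```

step_arm(increments="-0.002 0 -0.05 0 0 0; -0.002 0 -0.05 0 0 0; -0.004 0 -0.1 0 0 0; -0.004 0 -0.1 0 0 0; 0 0 0 0 0 0")

```text
time: 38.6
tool_pos: [0.4312, 0.2809, 0.0676]
ee_rot: [3.141, 0.041, -2.983]
wrist_force: [-0.4, -0.4, -1.1]
width: 0.0601
```

step_arm(increments="-0.01 0 -0.2 0 0 0; -0.01 0 -0.3 0 0 0; -0.02 0 -0.5 0 0 0; 0 0 0 0 0 0")

```text
time: 39.0
tool_pos: [0.4317, 0.2812, 0.0785]
ee_rot: [3.141, 0.042, -2.983]
wrist_force: [0.6, 0.3, -2.2]
width: 0.0597
```

Run:
```python
from joint import *
s=avg(3); cv2.imwrite("pics/s19.png",cv2.cvtColor(s,cv2.COLOR_RGB2BGR)); cv2.imwrite("pics/t19.png",cv2.cvtColor(snapshot("top"),cv2.COLOR_RGB2BGR))
c=(.4313,.2808); psi=-2.983
I=[(cv2.imread("pics/s19.png",0),"scene"),(cv2.imread("pics/t19.png",0),"top")]
for a in (-.02,0,.03,.08): print(a,run(I,c,psi,.087,a))
```

```text
F [-0.31  0.03 -1.68] T [0.025 0.033 0.006] pos [0.4313 0.2809 0.0777] w 0.0599 rot [ 3.141  0.04  -2.983] t 39.15
-0.02 (array([ 0.102 ,  0.001 ,  0.0851, -0.0882,  0.0325,  0.0228]), np.float64(-44.91))
0 (array([ 0.1017,  0.0011,  0.0846, -0.0787,  0.0054,  0.016 ]), np.float64(-45.11))
0.03 (array([ 0.1011,  0.0009,  0.0838, -0.0037, -0.0267,  0.0016]), np.float64(-43.63))
0.08 (array([ 0.1004,  0.0003,  0.0856,  0.1907,  0.0777, -0.0905]), np.float64(-36.77))
```

The ring stays seated with an unchanged fit after withdrawal, and the pliers hang free (-1.7 N). Now I'll lay them on a clear patch of bench near (0.30, 0.255).

step_arm(increments="0 0 -1 0 0 0; 0 0 -1.5 0 0 0; 1 0 0 0 0 0; 2 0 0 0 0 0; 3 -0.1 0 0 0 0")

```text
time: 39.7
tool_pos: [0.3706, 0.2701, 0.0998]
ee_rot: [3.141, 0.04, -2.984]
wrist_force: [-0.2, 0.0, -1.4]
width: 0.0601
```

step_arm(increments="3 -0.2 0 0 0 0; 2.3 -0.2 0 0 0 0; 1.5 0 0 0 0 0; 0.5 0 0 0 0 0; 0 0 0 0 0 0")

```text
time: 40.2
tool_pos: [0.2991, 0.2548, 0.097]
ee_rot: [3.141, 0.041, -2.983]
wrist_force: [0.4, 0.1, -1.8]
width: 0.0604
```

step_arm(increments="0.04 0 1 0 0 0; 0.08 0 2 0 0 0; 0.08 0 2 0 0 0; 0.08 0 2 0 0 0; 0.04 0 1 0 0 0")

```text
time: 40.7
tool_pos: [0.2987, 0.2538, 0.0142]
ee_rot: [-3.14, 0.036, -2.984]
wrist_force: [-1.3, -0.3, -2.0]
width: 0.0599
```

step_arm(increments="0 0 0 0 0 0; 0 0 0 0 0 0")

```text
time: 40.9
tool_pos: [0.3002, 0.255, 0.0171]
ee_rot: [3.141, 0.04, -2.984]
wrist_force: [0.9, -0.6, -1.1]
width: 0.0599
```

step_arm(increments="0.05 0 1.2 0 0 0; 0.05 0 1.2 0 0 0; 0.02 0 0.4 0 0 0; 0 0 0 0 0 0")

```text
time: 41.3
tool_pos: [0.2986, 0.2542, -0.0123]
ee_rot: [-3.141, 0.038, -2.983]
wrist_force: [-0.1, -0.2, -1.3]
width: 0.0596
```

step_arm(increments="0.004 0 0.1 0 0 0; 0.004 0 0.1 0 0 0; 0.004 0 0.1 0 0 0; 0 0 0 0 0 0")

```text
time: 41.7
tool_pos: [0.2996, 0.2548, -0.014]
ee_rot: [3.141, 0.04, -2.983]
wrist_force: [-0.6, -0.5, -2.5]
width: 0.06
```

step_arm(increments="0.004 0 0.1 0 0 0; 0 0 0 0 0 0")

```text
time: 41.9
tool_pos: [0.2995, 0.2548, -0.0152]
ee_rot: [3.142, 0.04, -2.983]
wrist_force: [0.0, 0.2, -1.3]
width: 0.0604
```

step_arm(increments="0.004 0 0.1 0 0 0; 0 0 0 0 0 0")

```text
time: 42.1
tool_pos: [0.2994, 0.2547, -0.0162]
ee_rot: [3.142, 0.04, -2.983]
wrist_force: [-0.4, 0.1, -2.4]
width: 0.06
```

step_arm(increments="0 0 0 0 0 0")

```text
time: 42.2
tool_pos: [0.2995, 0.2548, -0.0162]
ee_rot: [3.142, 0.04, -2.983]
wrist_force: [0.3, -1.1, -2.2]
width: 0.0598
```

step_arm(increments="0.004 0 0.1 0 0 0; 0 0 0 0 0 0")

```text
time: 42.4
tool_pos: [0.2996, 0.2549, -0.0171]
ee_rot: [3.141, 0.04, -2.983]
wrist_force: [-0.0, 0.0, -1.4]
width: 0.06
```

step_arm(increments="0.004 0 0.1 0 0 0; 0 0 0 0 0 0")

```text
time: 42.6
tool_pos: [0.3, 0.2549, -0.0178]
ee_rot: [3.141, 0.041, -2.983]
wrist_force: [0.5, 0.9, -0.4]
width: 0.0601
```

step_arm(increments="0.004 0 0.1 0 0 0; 0 0 0 0 0 0")

```text
time: 42.8
tool_pos: [0.3003, 0.2551, -0.0183]
ee_rot: [3.141, 0.042, -2.983]
wrist_force: [1.1, -1.0, 3.2]
width: 0.0601
```

step_arm(increments="0 0 0 0 0 0")

```text
time: 42.9
tool_pos: [0.3003, 0.2551, -0.0183]
ee_rot: [3.141, 0.042, -2.983]
wrist_force: [-0.1, -0.4, 5.4]
width: 0.0603
```

The pliers are on the bench. Easing off and opening.

step_arm(increments="0 0 -0.04 0 0 0; 0 0 0 0 0 0; 0 0 0 0 0 0", claw=-0.45)

```text
time: 43.2
tool_pos: [0.2988, 0.2545, -0.0194]
ee_rot: [-3.141, 0.038, -2.983]
wrist_force: [-0.5, -0.3, 0.4]
width: 0.0681
```

step_arm(increments="0 0 0 0 0 0; 0 0 0 0 0 0; 0 0 0 0 0 0; 0 0 0 0 0 0; 0 0 0 0 0 0", claw=-1)

```text
time: 43.7
tool_pos: [0.2995, 0.2548, -0.0188]
ee_rot: [3.141, 0.04, -2.983]
wrist_force: [-0.1, 0.5, -0.8]
width: 0.0934
```

step_arm(increments="0 0 -1 0 0 0; -0.08 0 -2 0 0 0; -0.16 0 -4 0 0 0; -0.16 0 -4 0 0 0; -0.16 0 -4 0 0 0")

```text
time: 44.2
tool_pos: [0.2989, 0.2546, 0.1337]
ee_rot: [3.141, 0.041, -2.983]
wrist_force: [0.2, -0.2, -0.1]
width: 0.094
```

step_arm(increments="0 -4 0 0 0 0; 0 -4 0 0 0 0; 0 -4 0 0 0 0; 0 -4 0 0 0 0; 0 0 0 0 0 0")

```text
time: 44.7
tool_pos: [0.3252, 0.0927, 0.1323]
ee_rot: [-3.14, 0.042, -2.992]
wrist_force: [0.1, 0.5, 0.2]
width: 0.0941
```

Run:
```python
from joint import *
s=avg(2); cv2.imwrite("pics/s20.png",cv2.cvtColor(s,cv2.COLOR_RGB2BGR)); t=cv2.cvtColor(snapshot("top"),cv2.COLOR_RGB2BGR); cv2.imwrite("pics/t20.png",t)
c=(.4313,.2808); psi=-2.983
I=[(cv2.imread("pics/s20.png",0),"scene"),(cv2.imread("pics/t20.png",0),"top")]
for a in (-.02,0,.03): print(a,run(I,c,psi,.087,a))
# changed areas against the first pictures
for n,b in (("scene","s20"),("top","t20")):
    d=cv2.absdiff(cv2.imread(f"pics/{n}0.png"),cv2.imread(f"pics/{b}.png")).max(2); m=cv2.morphologyEx((d>35).astype(np.uint8),cv2.MORPH_OPEN,np.ones((2,2)))
    k,_,st,_=cv2.connectedComponentsWithStats(cv2.dilate(m,np.ones((5,5)))); print(n,[st[i].tolist() for i in range(1,k)])
print("pliers expected px",[proj(n,p).round() .tolist() for n in ("scene","top") for p in ([.30,.255,.017],[.375,.267,0])])
```

```text
F [-0.18 -0.23 -0.58] T [ 0.046 -0.001  0.003] pos [0.3247 0.0957 0.1321] w 0.0938 rot [ 3.141  0.041 -2.987] t 44.8
-0.02 (array([ 0.1019,  0.001 ,  0.0851, -0.1178,  0.0312,  0.0196]), np.float64(-43.67))
0 (array([ 0.1017,  0.0011,  0.0845, -0.0784, -0.0036,  0.0228]), np.float64(-43.95))
0.03 (array([ 0.1011,  0.0008,  0.0839, -0.0218, -0.0268,  0.0006]), np.float64(-42.55))
scene [[337, 0, 139, 160, 11478], [611, 28, 29, 24, 444], [598, 49, 42, 20, 520], [565, 66, 75, 36, 1333], [331, 76, 9, 28, 191], [609, 98, 31, 22, 283], [562, 125, 13, 15, 170], [610, 135, 19, 22, 285], [397, 140, 13, 25, 233], [177, 188, 60, 44, 1244], [421, 197, 43, 49, 1011], [282, 247, 27, 26, 494], [433, 262, 31, 21, 358]]
top [[342, 219, 8, 6, 48], [338, 236, 6, 7, 42], [445, 248, 51, 65, 1294], [207, 251, 6, 6, 36], [194, 264, 6, 6, 36], [205, 325, 149, 155, 11685], [0, 429, 89, 51, 3144], [348, 466, 38, 14, 309], [330, 473, 15, 7, 95]]
pliers expected px [[442.0, 216.0], [439.0, 243.0], [223.0, 361.0], [219.0, 325.0]]
```

All checks agree: the only changed areas are the old pliers spot, the stand and ring, the shaft, the pliers' new spot and the arm. Handing in.

```bash
python3 -c "
from bench import *
print(close_job())"
```

```text
the job is handed in; nothing more can be done
None
```

The ring is on the shaft, closed in the groove on the collar, and the pliers are lying on clear bench near (0.30, 0.255). I handed the job in at about 45 s of the 72 s allowed; no verdict was reported.

- **First grasp missed:** the fingers really end about 24 mm above the reported TCP, so they closed just above the sleeves and moved nothing. I went back and gripped lower.
- **Seating the ring:** I spread the ring on the pins and lowered it over the shaft. Contact with the collar came at about 1.7 N, below the 3.5 N slip limit. Contact put the shim height near 3 mm and the camera fit near 2 mm, so they agree roughly.
- **Closing and withdrawal:** the largest sideways force I saw while the ring closed was about 2 N. The pins came out with only the pliers' weight on the wrist.
- **Last checks:** the image fit shows ring spread about 0 and its centre within about 0.5 mm of the axis, unchanged after the pins came out. The fitted height was about 1.5 mm above the expected value, and the fitted yaw and tilt scattered by up to about 0.1 rad; I put both down to measurement noise. Comparing first and last pictures, no bystander had moved.
- **Not checked directly:** I had used all 12 picture views, so the pliers' final position comes from the picture comparison and the contact force, not a look. Collar travel was not measured; I judged it only from the force.

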